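# Stack the citrus dryer and set its flush air dampers

## Robot

A 6-joint arm with a two-finger parallel gripper is mounted at the origin on a cart in front of the work surface, level with it; the furniture and walls round the work are solid. World frame = base frame: x ahead of the robot, y to its left, z up, the work surface at z = 0. Lengths are in m, angles in rad, forces in N, time in s.
With the tool pointing down it reaches from about 0.375 to 0.9 m from the base axis. Payload 3.1 kg.
Tool frame: the origin (TCP) lies at the very end of the fingers, on their centre line; the grasp point (between the pads) lies 19 mm behind it; z points along the fingers, y is the direction in which the jaws open and shut (so a half turn about z gives the same grasp; the last joint's range is limited). The gripper opens to 85 mm and grips with 20 to 120 N. Pads are 22 mm wide; open, the fingers measure 114 mm over their backs; the gripper's body (76 mm by 85 mm) begins 54 mm behind the grasp point. The pads swing forward as they close: fully open they stand 13 mm farther back than shut.
Start: joints at [1.077, 0.527, 1.433, -0, 1.181, -0.178], TCP at [0.193, 0.594, 0.207] pointing down, gripper open.
Joint ranges: [-3.08, 3.08], [-0.75, 2.2], [0.22, 2.44], [-1.43, 4.57], [0, 2.65], [-2.85, 2.85]. Speed limits (rad/s): [2.79, 2.79, 3.14, 3.14, 3.14, 3.14].

## Interface

Orientations are given as a unit quaternion [x, y, z, w].
In Python, from station import manip gives the robot as it stands. The module is installed in compiled form; this text tells all that it offers.
- The arm moves only by the tool send_rows, never from a script. Its argument "commands" is a list of rows, each an object with "delta_pos": the shift along the world's x, y, z in cm, a list of three; "yaw": the turn about the world's z in rad. A call has 1 to 10 rows; each row shifts and turns the pose as measured when the row begins; what a row does not reach is not made up. A row lasts 1/8 s, in which the tool goes at most 62.5 mm and 10.7 degrees, less where a joint would pass 70% of its speed; a pose out of reach is approached as far as the arm can. A call is refused whole if a number of a shift passes 6.25 or a number of a turn 0.188, either way. A call with a gripper value outside its range is refused whole. "grip" is the closure, from -1 (fully open) to 1 (shut), set as the call begins (left out, the last holds). The fingers move at their own pace and stop on an object; "force" is the grip in N (left out, the last holds). Time passes only in rows, so rows that do not move let the fingers close. It gives the time, the measured TCP pose, the force and the opening at its end, in the units of the state.
- manip.sense(): the state, without advancing time (a new reading comes with each control period).
- manip.snapshot(name): name is "scene" or "side" or "wrist"; returns the picture (480x640x3 uint8, blue, green, red); there is no depth.
- manip.get_calibration(name): a dict with "fx", "fy", "cx", "cy" (pixels), "world_to_cam" (4x4, takes a point from world to camera coordinates); the wrist camera has in their place "mount" (4x4, takes a point from camera to tool coordinates, whose origin is the TCP and whose axes are the flange's). Camera axes: x right, y down, z forward; pixel columns grow to the right and rows downward; lengths in m; the calibration is good to about 2 mm. A picture is of the moment at which its call begins: read the wrist's pose just before it. get_calibration takes no time and is no camera call.
- manip.sign_off(): hands the job in, once; it reports no verdict.
The state is a dict: "t": time; "q": joint angles; "qd": joint speeds; "tau": joint torques, N m; "tcp_pos": TCP position; "tool_rot": TCP orientation; "force": force on the tool from outside, world axes, zero at the start; "ft_torque": the same for the moment, N m; "finger_gap": opening from 0.0 (shut) to 1.0 (fully open).
Only numpy, scipy, OpenCV 4.12 (cv2) and the standard library are available. Lean on these libraries where they do the work, as an engineer would, in place of code of your own. Each camera call takes 0.05 s, during which the arm holds its last target. There are 200 camera calls.

## Task

Get the citrus dryer ready to run. First slide both flush air dampers in the front of its deck fully shut, towards the middle; then, with them still shut, lower every tray that is there onto the two steel rods, one on top of another in any order, and the green cover on top, letting each down the rods without dropping it and leaving it lying level. Last, slide the left (inlet) damper fully open and the right (exhaust) damper half open, its white line on the orange line of the deck; leave everything else on the worktop alone.

Things in the scene. Friction and masses are not known exactly. Their poses are not given: they have to be found in the camera images.
- dryer: fixed blue base 220 (x) x 250 (y) mm, deck 36 mm above the worktop. Origin: centre of its underside; -x is its front (to the robot), +y its left. Two upright 9 mm steel rods with tapered tips at x = +55, y = +-72 mm, ending 190 mm above the worktop, on a grey plinth 70 x 190 mm (top at 44 mm). Dampers in front, centred on x = -70 mm
- stack (a point): centre of the plinth's top between the two rods (dryer x = +55, y = 0, z = 44 mm): where the underside centre of the lowest tray comes to lie, long side along dryer y. Each tray raises the next one by 41 mm
- inlet (a joint): left damper, dark steel plate sliding in the deck; 0 = fully shut (nearest the middle), 0.055 m = fully open (to the left, +y). Moves only by pressing a fingertip down on it (5 to 15 N) and dragging; resists with 1.5 N plus a little damping; stays where left. Plate 45 (x) x 50 (y) mm, ribbed, white line across its centre; top flush with the deck
- inlet_top (a point): centre of the left damper's top face; moves with it (dryer x = -70 mm, y = 37 mm + joint value)
- exhaust (a joint): right damper, the mirror image of the left; 0 = fully shut (nearest the middle), 0.055 m = fully open (to the right, -y); 0.0275 = half open. Moves only by pressing a fingertip down on it (5 to 15 N) and dragging; resists with 1.5 N plus a little damping; stays where left. Plate 45 (x) x 50 (y) mm, ribbed, white line across its centre; top flush with the deck
- exhaust_top (a point): centre of the right damper's top face, on its white line; moves with it (dryer x = -70 mm, y = -37 mm - joint value)
- half_line (a point): where the orange line on the deck crosses the right damper's track (dryer x = -70, y = -64.5 mm, z = 36 mm); the right damper is half open when its white line is here
- tray_1: wooden tray with fixed citrus slices, 0.16 kg: plate 76 (x) x 184 (y) x 5 mm; black handle fin in its middle, 10 (x) x 50 (y) mm, top 39 mm above the underside; 15 mm through-holes at y = +-72; four 10 mm steel corner posts (x = +-31, y = +-85), tops 41 mm above the underside, carry the next plate. Origin: centre of the underside, z up. Same after half a turn. May be absent (2 or 3 are there)
- tray_2: wooden tray with fixed citrus slices, 0.16 kg: plate 76 (x) x 184 (y) x 5 mm; black handle fin in its middle, 10 (x) x 50 (y) mm, top 39 mm above the underside; 15 mm through-holes at y = +-72; four 10 mm steel corner posts (x = +-31, y = +-85), tops 41 mm above the underside, carry the next plate. Origin: centre of the underside, z up. Same after half a turn. May be absent (2 or 3 are there)
- tray_3: wooden tray with fixed citrus slices, 0.16 kg: plate 76 (x) x 184 (y) x 5 mm; black handle fin in its middle, 10 (x) x 50 (y) mm, top 39 mm above the underside; 15 mm through-holes at y = +-72; four 10 mm steel corner posts (x = +-31, y = +-85), tops 41 mm above the underside, carry the next plate. Origin: centre of the underside, z up. Same after half a turn. May be absent (2 or 3 are there)
- cover: green cover plate 76 x 184 x 6 mm without posts, with the same two 15 mm holes at y = +-72 mm and the same black fin (10 mm thick along x, 50 mm along y, from 6 to 40 mm above the underside). About 0.16 kg. Origin: centre of the underside; z up, long side along y. Starts flat on the worktop
- garlic: garlic bulb about 60 mm, behind the trays; a bystander, leave it alone. Origin: centre of its underside
- lime: lime 57 x 46 x 45 mm, in front of the dryer; a bystander, leave it alone. Origin: centre of its underside
- oil_bottle: square green oil bottle, 61 x 61 x 268 mm, at the back; a bystander, leave it alone. Origin: centre of its underside
- honey_jar: honey jar with red lid, 60 mm across, 85 mm high, at the back; a bystander, leave it alone. Origin: centre of its underside
- pepper_mill: brown wooden pepper mill, 58 mm across, 150 mm high, at the back; a bystander, leave it alone. Origin: centre of its underside
- mug: white mug, 82 x 114 x 91 mm, at the back; a bystander, leave it alone. Origin: centre of its underside
- timer: black kitchen timer, 64 mm across, 54 mm high, at the back left; a bystander, leave it alone. Origin: centre of its underside

How it is judged:
On the way, in this order (a step that is already met when the one before it is completed fails the run):
1. both dampers fully shut (within 5 mm) (value of joint each of inlet, exhaust below 0.005 m), for 0.2 s.
2. with both dampers still shut (within 8 mm), every tray present lies stacked on the rods and the cover lies on top (x of tray_1 in the frame of stack between -0.007 and 0.007 m and y of tray_1 in the frame of stack between -0.007 and 0.007 m and angle between each of tray_1, tray_2, tray_3, cover's own z axis and vertical below 0.05 rad and linear speed of each of tray_1, tray_2, tray_3, cover below 0.03 m/s and (z of tray_1 in the frame of stack between -0.006 and 0.006 m or z of tray_1 in the frame of stack between 0.035 and 0.047 m or z of tray_1 in the frame of stack between 0.076 and 0.088 m) and x of tray_2 in the frame of stack between -0.007 and 0.007 m and y of tray_2 in the frame of stack between -0.007 and 0.007 m and (z of tray_2 in the frame of stack between -0.006 and 0.006 m or z of tray_2 in the frame of stack between 0.035 and 0.047 m or z of tray_2 in the frame of stack between 0.076 and 0.088 m) and x of tray_3 in the frame of stack between -0.007 and 0.007 m and y of tray_3 in the frame of stack between -0.007 and 0.007 m and (z of tray_3 in the frame of stack between -0.006 and 0.006 m or z of tray_3 in the frame of stack between 0.035 and 0.047 m or z of tray_3 in the frame of stack between 0.076 and 0.088 m) and x of cover in the frame of stack between -0.007 and 0.007 m and y of cover in the frame of stack between -0.007 and 0.007 m and (z of cover in the frame of stack between 0.076 and 0.088 m or z of cover in the frame of stack between 0.117 and 0.129 m) and z of cover in the frame of tray_1 above 0.034 m and z of cover in the frame of tray_2 above 0.034 m and z of cover in the frame of tray_3 above 0.034 m and value of joint each of inlet, exhaust below 0.008 m), for 0.2 s.
At the end, for the whole second after the job is handed in: Every tray present and, above them, the cover lie level and at rest on the rods, each on the one below (7 mm sideways, 6 mm in height, 0.05 rad); inlet damper within 6 mm of fully open, exhaust damper within 7 mm of half open (x of tray_1 in the frame of stack between -0.007 and 0.007 m and y of tray_1 in the frame of stack between -0.007 and 0.007 m and angle between each of tray_1, tray_2, tray_3, cover's own z axis and vertical below 0.05 rad and linear speed of each of tray_1, tray_2, tray_3, cover below 0.03 m/s and (z of tray_1 in the frame of stack between -0.006 and 0.006 m or z of tray_1 in the frame of stack between 0.035 and 0.047 m or z of tray_1 in the frame of stack between 0.076 and 0.088 m) and x of tray_2 in the frame of stack between -0.007 and 0.007 m and y of tray_2 in the frame of stack between -0.007 and 0.007 m and (z of tray_2 in the frame of stack between -0.006 and 0.006 m or z of tray_2 in the frame of stack between 0.035 and 0.047 m or z of tray_2 in the frame of stack between 0.076 and 0.088 m) and x of tray_3 in the frame of stack between -0.007 and 0.007 m and y of tray_3 in the frame of stack between -0.007 and 0.007 m and (z of tray_3 in the frame of stack between -0.006 and 0.006 m or z of tray_3 in the frame of stack between 0.035 and 0.047 m or z of tray_3 in the frame of stack between 0.076 and 0.088 m) and x of cover in the frame of stack between -0.007 and 0.007 m and y of cover in the frame of stack between -0.007 and 0.007 m and (z of cover in the frame of stack between 0.076 and 0.088 m or z of cover in the frame of stack between 0.117 and 0.129 m) and z of cover in the frame of tray_1 above 0.034 m and z of cover in the frame of tray_2 above 0.034 m and z of cover in the frame of tray_3 above 0.034 m and value of joint inlet above 0.049 m and value of joint exhaust between 0.0205 and 0.0345 m); the robot touches nothing.
It fails at once if a bystander is shoved by more than 4 cm or knocked over (distance of any of garlic, lime, oil_bottle, honey_jar, pepper_mill, mug, timer from where it was at the start of the episode above 0.04 m or angle between any of oil_bottle, honey_jar, pepper_mill, mug, timer's own z axis and vertical above 0.6 rad).
It fails at once if a tray or the cover is dropped down the rods (faster than 0.95 m/s) ((horizontal distance between tray_1 and stack below 0.012 m and linear speed of tray_1 above 0.95 m/s) or (horizontal distance between tray_2 and stack below 0.012 m and linear speed of tray_2 above 0.95 m/s) or (horizontal distance between tray_3 and stack below 0.012 m and linear speed of tray_3 above 0.95 m/s) or (horizontal distance between cover and stack below 0.012 m and linear speed of cover above 0.95 m/s)).
Of tray_1, tray_2, tray_3 only 2 to 3 are there at a start; the rules pass over those that are not, and their reading is None.
At some moment in a run one of tray_1, tray_2, tray_3, cover may be knocked a few centimetres aside while the robot is not near it.
It also fails if it takes over 210 s, if anything falls off the work surface, if the arm or the gripper's body presses on something with over 40 N, if the wrist force passes 120 N, or if a joint passes its speed limit or range.

## Working session

There is one attempt and no reset: what is moved stays moved. The work goes in short steps, Python scripts to look and compute and a tool call to move; the robot and the scene stay as the last step left them, time stands still between calls to the robot, and variables do not carry over. Pictures are saved under pics/ and viewed, about 12 in all and at most 16, crops included, and the job is handed in when it is done.

Besides the shell and the picture viewer there is one more tool, called by a JSON object that holds its "op" and its "data". send_rows: Moves the arm, as the interface text tells. Its arguments: {"type":"object","properties":{"commands":{"type":"array","items":{"type":"object","properties":{"delta_pos":{"type":"array","items":{"type":"number"}},"yaw":{"type":"number"}}}},"grip":{"type":"number"},"force":{"type":"number"}},"required":["commands"]}

```bash
mkdir -p pics; cat > h.py <<'E'
import numpy as np, cv2
from station import manip
from scipy.spatial.transform import Rotation as R
def ray(cal,uv,T=None):
    d=np.array([(uv[0]-cal['cx'])/cal['fx'],(uv[1]-cal['cy'])/cal['fy'],1.])
    M=np.linalg.inv(np.array(cal['world_to_cam'])) if T is None else T
    return M[:3,3],M[:3,:3]@d
def onplane(cal,uv,z,T=None):
    o,d=ray(cal,uv,T); return o+d*(z-o[2])/d[2]
def wristT(cal,s):
    T=np.eye(4);T[:3,:3]=R.from_quat(s['tool_rot']).as_matrix();T[:3,3]=s['tcp_pos'];return T@np.array(cal['mount'])
def proj(cal,p,T=None):
    M=np.array(cal['world_to_cam']) if T is None else np.linalg.inv(T)
    c=M[:3,:3]@np.array(p)+M[:3,3]; return np.array([cal['fx']*c[0]/c[2]+cal['cx'],cal['fy']*c[1]/c[2]+cal['cy']])
E
python3 - <<'E'
from h import *
for n in ('scene','side','wrist'):
    s=manip.sense();im=manip.snapshot(n);cv2.imwrite(f'pics/{n}0.png',im)
    print(n,{k:np.round(v,3).tolist() for k,v in manip.get_calibration(n).items()})
print(manip.sense())
E
```

```text
scene {'fx': 585.246, 'fy': 585.246, 'cx': 316.232, 'cy': 239.423, 'world_to_cam': [[0.709, -0.705, 0.022, -0.407], [-0.298, -0.328, -0.896, 0.246], [0.639, 0.629, -0.443, 0.933], [0.0, 0.0, 0.0, 1.0]]}
side {'fx': 624.09, 'fy': 624.09, 'cx': 324.438, 'cy': 223.583, 'world_to_cam': [[-0.984, -0.174, 0.022, 0.592], [-0.109, 0.507, -0.855, 0.11], [0.138, -0.844, -0.518, 1.512], [0.0, 0.0, 0.0, 1.0]]}
wrist {'fx': 340.414, 'fy': 340.414, 'cx': 316.355, 'cy': 239.631, 'mount': [[-0.0, -0.948, -0.318, 0.082], [1.0, -0.0, 0.0, -0.0], [-0.0, -0.318, 0.948, -0.167], [0.0, 0.0, 0.0, 1.0]]}
{'t': 0.15, 'q': array([ 1.07750931e+00,  5.28276294e-01,  1.43362961e+00, -2.84445399e-05,
        1.18141266e+00, -1.78508604e-01]), 'qd': array([ 0.00129115, -0.00071982, -0.00379435,  0.00151736, -0.00047018,
        0.00071181]), 'tau': array([ 1.60461032e-04, -4.42742944e+01, -1.78274649e+01, -2.63841575e-04,
        5.55004794e-03,  5.53926824e-07]), 'tcp_pos': array([0.19319675, 0.59375204, 0.20583704]), 'tool_rot': array([ 1.56734817e-01,  9.87640346e-01, -8.19065206e-04, -2.72027092e-04]), 'force': array([ 0.71271157,  0.3842276 , -0.10970848]), 'ft_torque': array([ 0.06557018,  0.02233472, -0.00259926]), 'finger_gap': 1.0010041140578114}
```

View pics/scene0.png

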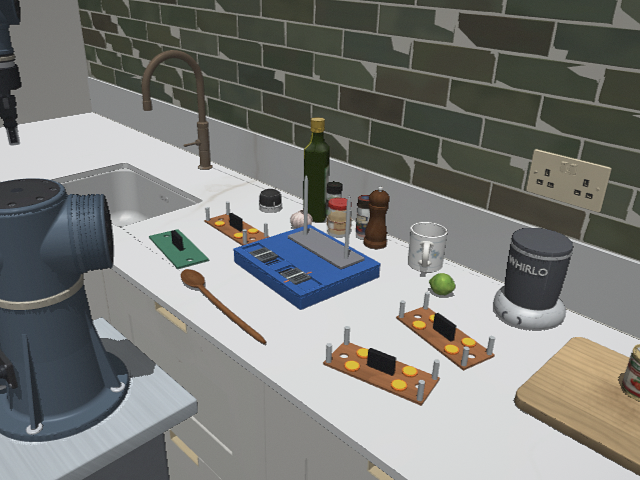

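View pics/side0.png

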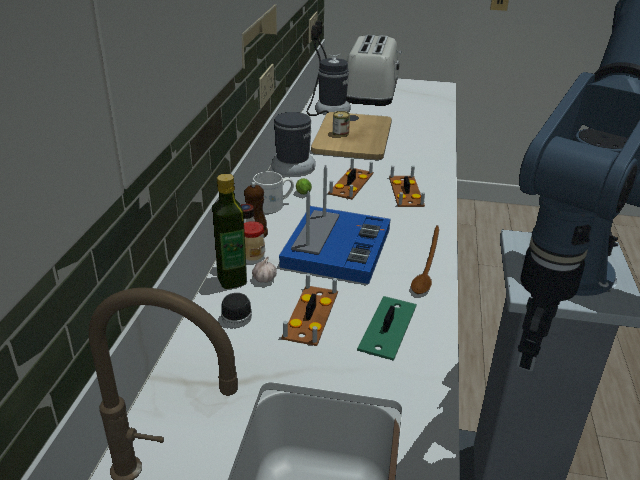

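Three trays are present: two at lower right and one beyond the base on the left. The green cover is at (180,248) in the scene view, and the blue dryer has both dampers partly open. Next, coarse positions from both views.

```bash
python3 - <<'E'
from h import *
def comps(mask,amin):
    n,l,st,c=cv2.connectedComponentsWithStats(mask.astype(np.uint8)*255)
    return [(i,st[i],c[i],l) for i in range(1,n) if st[i][4]>amin]
for n in('scene','side'):
    im=cv2.imread(f'pics/{n}0.png');cal=manip.get_calibration(n);hsv=cv2.cvtColor(im,cv2.COLOR_BGR2HSV)
    H,S,V=[hsv[...,i].astype(int) for i in range(3)]
    blue=(H>105)&(H<125)&(S>170)
    for i,st,c,l in comps(blue,2000):
        pts=cv2.findContours((l==i).astype(np.uint8),0,2)[0][0]
        hull=cv2.convexHull(pts); ap=cv2.approxPolyDP(hull,4,True)[:,0]
        print(n,'blue',[(p.tolist(),onplane(cal,p,.036)[:2].round(3).tolist()) for p in ap])
    for nm,m,z,a in(('wood',(H>5)&(H<14)&(S>140)&(V>60),.005,150),('green',(H>65)&(H<90)&(S>120),.006,300),('fin',V<40,.022,40)):
        for i,st,c,l in comps(m,a):
            if st[4]>4000: continue
            (cc,wh,an)=cv2.minAreaRect(np.argwhere(l==i)[:,::-1].astype(np.float32))
            print(n,nm,st[4],np.round(cc).tolist(),np.round(wh),onplane(cal,cc,z)[:2].round(3).tolist())
E
```

```text
scene wood 559 [225.0, 305.0] [109.  15.] [0.345, 0.027]
scene fin 73 [17.0, 9.0] [20.  4.] [2.166, 6.022]
scene fin 874 [10.0, 103.0] [78. 20.] [0.619, 1.923]
scene fin 41 [320.0, 135.0] [13.  7.] [1.297, 0.709]
scene fin 46 [305.0, 165.0] [28.  5.] [1.016, 0.496]
scene fin 60 [326.0, 159.0] [ 5. 17.] [1.116, 0.498]
scene fin 112 [334.0, 187.0] [12. 14.] [0.945, 0.3]
scene fin 238 [109.0, 230.0] [63.  5.] [0.323, 0.463]
scene fin 48 [363.0, 204.0] [12.  6.] [0.912, 0.159]
scene fin 150 [235.0, 222.0] [19. 11.] [0.582, 0.299]
scene fin 137 [177.0, 240.0] [20.  9.] [0.415, 0.307]
scene fin 48 [506.0, 273.0] [ 2. 34.] [0.853, -0.307]
scene fin 358 [444.0, 327.0] [29. 15.] [0.579, -0.33]
scene fin 471 [381.0, 361.0] [31. 17.] [0.415, -0.315]
side blue [([279, 255], [0.686, 0.138]), ([305, 214], [0.665, -0.062]), ([332, 210], [0.599, -0.098]), ([389, 220], [0.445, -0.078]), ([367, 282], [0.47, 0.202]), ([282, 267], [0.668, 0.184])]
side green 1844 [386.0, 327.0] [37. 63.] [0.415, 0.31]
side fin 48 [308.0, 4.0] [ 4. 13.] [1.167, -2.618]
side fin 52 [320.0, 6.0] [13.  5.] [1.08, -2.563]
si
[... 2009 characters left out ...]
.] [0.995, 0.482]
side fin 456 [236.0, 306.0] [25. 28.] [0.735, 0.326]
side fin 168 [310.0, 307.0] [ 8. 26.] [0.58, 0.295]
side fin 162 [16.0, 318.0] [12. 36.] [1.164, 0.453]
side fin 722 [115.0, 320.0] [25. 62.] [0.964, 0.418]
side fin 177 [388.0, 319.0] [ 8. 27.] [0.413, 0.302]
side fin 2153 [30.0, 391.0] [ 28. 136.] [1.023, 0.629]
side fin 85 [504.0, 340.0] [14. 17.] [0.178, 0.322]
side fin 584 [8.0, 373.0] [54. 17.] [1.086, 0.596]
side fin 135 [109.0, 395.0] [24. 16.] [0.881, 0.61]
side fin 917 [476.0, 440.0] [28. 84.] [0.241, 0.584]
side fin 1867 [27.0, 445.0] [25. 88.] [0.961, 0.735]
side fin 60 [131.0, 456.0] [22.  7.] [0.787, 0.723]
side fin 62 [123.0, 466.0] [10. 19.] [0.792, 0.744]
```

{"op": "send_rows", "data": {"commands": [{"delta_pos": [3.4,-4.2,1.3],"yaw": 0.05},{"delta_pos": [3.4,-4.2,1.3],"yaw": 0.05},{"delta_pos": [3.4,-4.2,1.3],"yaw": 0.05},{"delta_pos": [3.4,-4.2,1.3],"yaw": 0.05},{"delta_pos": [3.4,-4.2,1.3],"yaw": 0.05},{"delta_pos": [3.4,-4.2,1.3],"yaw": 0.05},{"delta_pos": [3.4,-4.2,1.3],"yaw": 0.02},{"delta_pos": [0,0,0],"yaw": 0}], "grip": 1}}

```text
t: 1.15
tcp_pos: [0.4362, 0.2897, 0.2969]
tool_rot: [-0.01, 1.0, -0.002, 0.0]
force: [0.3, -0.1, 0.2]
finger_gap: 0.001
```

```bash
cat > w.py <<'E'
from h import *
import sys,pickle
def shot(name):
    s=manip.sense();im=manip.snapshot('wrist');cv2.imwrite(f'pics/{name}.png',im)
    cal=manip.get_calibration('wrist');T=wristT(cal,s);pickle.dump((cal,T),open(f'pics/{name}.pkl','wb'))
    print(s['t'],s['tcp_pos'].round(4),'q',s['q'].round(2),'gap',round(s['finger_gap'],3),'F',s['force'].round(1),'yaw',round(float(R.from_quat(s['tool_rot']).as_euler('ZYX')[0]),3),'xaxis',R.from_quat(s['tool_rot']).as_matrix()[:,0].round(3))
    return im,cal,T
if __name__=='__main__': shot(sys.argv[1])
E
python3 w.py w1
```

```text
1.15 [0.4362 0.2897 0.2969] q [ 0.38  0.29  1.56 -0.    1.29 -1.21] gap 0.001 F [ 0.3 -0.1  0.2] yaw -3.123 xaxis [-1.    -0.019 -0.   ]
```

View pics/w1.png

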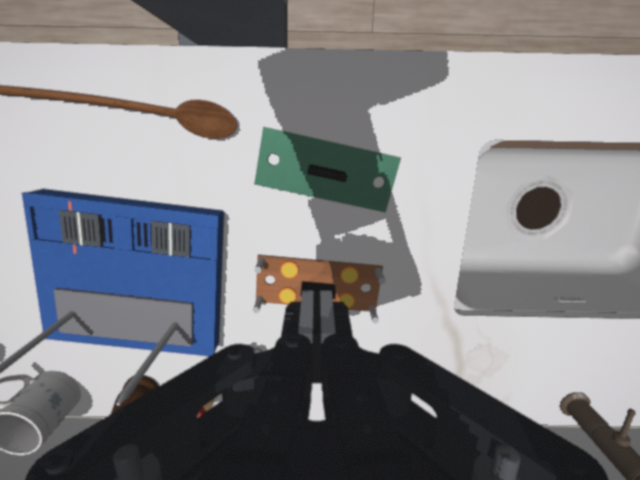

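The wrist view clearly shows the cover (holes at 274,159 and 378,182), tray A under the gripper, and the dryer. The right damper's white line is at (81,229), close to the orange line at about (73,228). The left damper's line is at (171,239).

```bash
cat > m.py <<'E'
from h import *
import pickle
def load(n):
    im=cv2.imread(f'pics/{n}.png');cal,T=pickle.load(open(f'pics/{n}.pkl','rb'));return im,cv2.cvtColor(im,cv2.COLOR_BGR2HSV).astype(int),cal,T
def big(m):
    n,l,st,c=cv2.connectedComponentsWithStats(m.astype(np.uint8))
    return [(l==i) for i in 1+np.argsort(-st[1:,4])]
def rect(mask,cal,T,z):
    p=cv2.findContours(mask.astype(np.uint8),0,2)[0];p=max(p,key=cv2.contourArea)[:,0]
    w=np.array([onplane(cal,u,z,T)[:2] for u in p])
    c,wh,a=cv2.minAreaRect((w*1000).astype(np.float32))
    if wh[0]<wh[1]: a+=90; wh=wh[::-1]
    # a: angle of long side
    return np.round(c,1),np.round(wh,1),((a+0)%180),w
E
python3 - <<'E'
from m import *
im,h,cal,T=load('w1');H,S,V=h[...,0],h[...,1],h[...,2]
P=lambda u,z:onplane(cal,u,z,T)[:2].round(4)
g=(H>65)&(H<90)&(S>120);print('cover',rect(big(g)[0],cal,T,.006)[:3],'holes',P((274,159),.006),P((378,182),.006))
b=big((H>105)&(H<125)&(S>150)&(V>90))[0]
print('deck',rect(b,cal,T,.036)[:3])
ap=cv2.approxPolyDP(cv2.convexHull(cv2.findContours(b.astype(np.uint8),0,2)[0][0]),4,True)[:,0];print([(p.tolist(),P(p,.036)) for p in ap])
gr=(S<60)&(V>80)&(V<140);gr[:280]=0;gr[350:]=0;gr[:,215:]=0;print('plinth',rect(big(gr)[0],cal,T,.044)[:3])
for u in((81,229),(171,239),(73,228)):print(u,P(u,.036))
wd=(H>5)&(H<14)&(S>130)&(V>60);wd[:230]=0;wd[:,:245]=0
print('trayA',rect(big(wd)[0],cal,T,.005)[:3],P((270,280),.005),P((365,288),.005))
E
python3 - <<'E'
import cv2
im=cv2.imread('pics/w1.png')[180:365,10:240];cv2.imwrite('pics/w1c.png',cv2.resize(im,None,fx=3.2,fy=3.2,interpolation=2))
E
```

```text
Traceback (most recent call last):
IndexError: list index out of range
```

View pics/w1c.png

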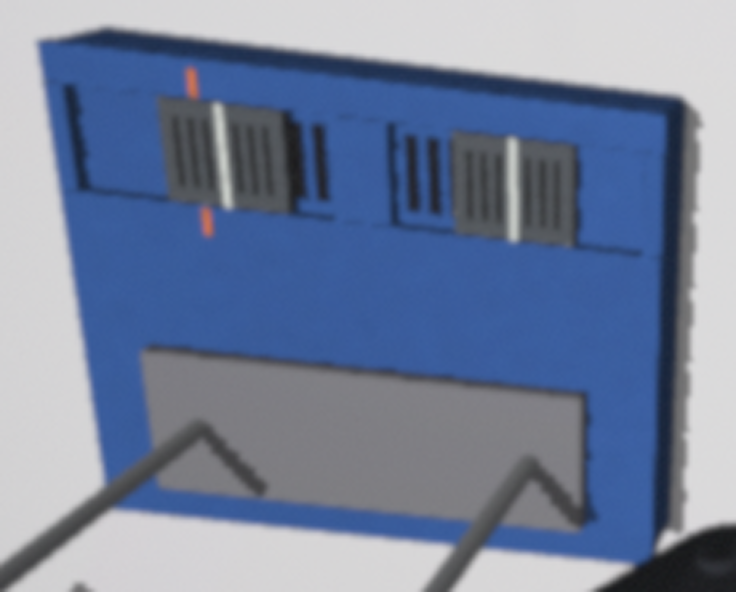

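The crop shows deck corners at (38,42), (108,28), (685,100) and (650,560), and rod feet at (200,425) and (530,462). The exhaust line is just inside the orange mark, and the inlet is about half open.

```bash
python3 - <<'E'
from m import *
im,h,cal,T=load('w1');H,S,V=h[...,0],h[...,1],h[...,2]
print(h[150,300],h[300,80],h[310,100],h[262,310])
P=lambda u,z:onplane(cal,u,z,T)[:2].round(4)
g=(H>60)&(H<95)&(S>90);print('cover',rect(big(g)[0],cal,T,.006)[:3],'holes',P((274,159),.006),P((378,182),.006))
b=big((H>105)&(H<125)&(S>120)&(V>60))[0]
print('deck',rect(b,cal,T,.036)[:3])
q=lambda x,y,z:P((10+x/3.2-.3,180+y/3.2-.3),z)
print('front corners',q(40,44,.036),q(668,115,.036),'back right',q(105,505,.036),q(652,555,.036))
print('plinth',[q(*u,.044) for u in((142,347),(585,394),(580,528),(158,488))])
print('rodfeet',q(200,425,.044),q(530,462,.044))
print('lines',q(222,155,.036),q(512,190,.036),'orange',q(192,82,.036),q(208,222,.036))
print('exh corners',[q(*u,.036) for u in((158,97),(287,110),(295,213),(170,202))])
wd=(H>3)&(H<15)&(S>110)&(V>60);wd[:230]=0;wd[:,:245]=0
print('trayA',rect(big(wd)[0],cal,T,.005)[:3],P((270,280),.005),P((365,288),.005))
E
```

```text
[77 77 66] [129  14 131] [126  10 130] [ 11 132 147]
cover (array([401.2, 252.3]), array([79.1, 70.8]), 78.90520477294922) holes [0.3968 0.232 ] [0.4243 0.3711]
deck (array([560.5,  29.2]), array([253.9, 225.7]), 83.88663482666016)
front corners [ 0.4431 -0.0862] [0.4673 0.1621] back right [ 0.658  -0.1112] [0.6798 0.1392]
plinth [array([ 0.5724, -0.069 ]), array([0.5911, 0.1193]), array([0.6598, 0.1103]), array([ 0.6429, -0.0777])]
rodfeet [ 0.6101 -0.052 ] [0.6257 0.0915]
lines [ 0.4879 -0.0229] [0.5007 0.0949] orange [ 0.4574 -0.0288] [ 0.5175 -0.0348]
exh corners [array([ 0.4639, -0.0439]), array([0.4683, 0.0075]), array([0.5128, 0.0026]), array([ 0.5089, -0.0488])]
trayA (array([576.7, 293.1]), array([179.3,  73.3]), 85.79915618896484) [0.5725 0.2223] [0.5826 0.3639]
```

{"op": "send_rows", "data": {"commands": [{"delta_pos": [0.65,-2,-2],"yaw": -0.169},{"delta_pos": [0.65,-2,-2],"yaw": -0.169},{"delta_pos": [0.65,-2,-2],"yaw": -0.169},{"delta_pos": [0.65,-2,-2],"yaw": -0.169},{"delta_pos": [0.65,-2,-2],"yaw": -0.169},{"delta_pos": [0.65,-2,-2],"yaw": -0.169},{"delta_pos": [0.65,-2,-2],"yaw": -0.169},{"delta_pos": [0.65,-2,-2],"yaw": -0.169},{"delta_pos": [0.65,-2,-2],"yaw": -0.169},{"delta_pos": [0.65,-2,-2],"yaw": -0.169}]}}

```text
t: 2.45
tcp_pos: [0.4891, 0.1, 0.0872]
tool_rot: [0.753, 0.658, -0.0, -0.007]
force: [-0.6, -0.5, -0.2]
finger_gap: 0.001
```

```bash
cat > st.py <<'E'
from h import *
s=manip.sense();print(round(s['t'],2),s['tcp_pos'].round(4),'F',s['force'].round(1),'gap',round(s['finger_gap'],3),'yaw',round(float(R.from_quat(s['tool_rot']).as_euler('ZYX')[0]),3),'q',s['q'].round(2))
E
python3 st.py
```

```text
2.45 [0.4891 0.1    0.0872] F [-0.6 -0.5 -0.2] gap 0.001 yaw 1.436 q [-0.03  0.55  1.85  0.01  0.75  0.1 ]
```

{"op": "send_rows", "data": {"commands": [{"delta_pos": [1,-0.3,-2.5],"yaw": 0.03},{"delta_pos": [0.2,0,-1.2]},{"delta_pos": [0,0,-0.5]},{"delta_pos": [0,0,-0.3]},{"delta_pos": [0,0,-0.3]}]}}

```text
validation failed for argument at $.co...
```

{"op": "send_rows", "data": {"commands": [{"delta_pos": [1,-0.3,-2.5],"yaw": 0.03},{"delta_pos": [0.2,0,-1.2],"yaw": 0},{"delta_pos": [0,0,-0.5],"yaw": 0},{"delta_pos": [0,0,-0.3],"yaw": 0},{"delta_pos": [0,0,-0.3],"yaw": 0}]}}

```text
t: 3.08
tcp_pos: [0.498, 0.1009, 0.0366]
tool_rot: [0.742, 0.67, -0.002, -0.009]
force: [0.4, -0.1, -0.6]
finger_gap: 0.0
```

{"op": "send_rows", "data": {"commands": [{"delta_pos": [0,0,-0.2],"yaw": 0},{"delta_pos": [0,0,-0.2],"yaw": 0}]}}

```text
t: 3.32
tcp_pos: [0.4983, 0.1011, 0.0332]
tool_rot: [0.742, 0.67, -0.001, -0.009]
force: [0.1, 0.5, -0.2]
finger_gap: -0.001
```

{"op": "send_rows", "data": {"commands": [{"delta_pos": [0,0,-0.2],"yaw": 0},{"delta_pos": [0,0,-0.2],"yaw": 0}]}}

```text
t: 3.58
tcp_pos: [0.4986, 0.101, 0.0293]
tool_rot: [0.742, 0.67, -0.001, -0.008]
force: [-0.1, 0.0, -0.0]
finger_gap: -0.001
```

```bash
python3 w.py w2; python3 -c "
from h import *
cv2.imwrite('pics/s2.png',cv2.resize(manip.snapshot('scene')[180:320,200:400],None,fx=4,fy=4,interpolation=2))"
```

```text
3.575 [0.4986 0.101  0.0293] q [-0.03  0.67  1.85  0.02  0.63  0.06] gap -0.001 F [-0.1  0.  -0. ] yaw 1.469 xaxis [0.102 0.995 0.009]
```

View pics/s2.png

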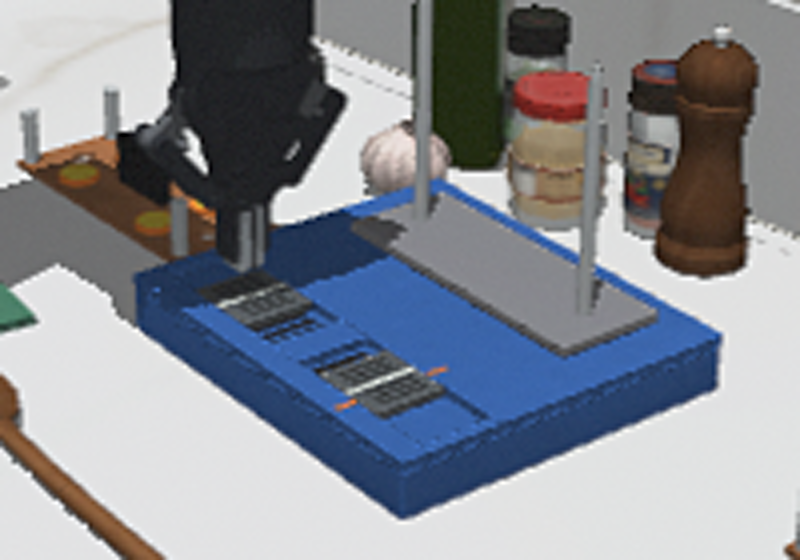

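The fingertip is at about (262,247) in the scene frame, which is at or above the back-left part of the inlet plate. I'll compare that with the projection of the measured TCP.

```bash
python3 - <<'E'
from h import *
cal=manip.get_calibration('scene');s=manip.sense()
pr=lambda p:((proj(cal,p)-[200,180])*4).round(0)
print('tcp',pr(s['tcp_pos']))
for n,p in(('inlet',(.5007,.0949,.036)),('exh',(.4879,-.0229,.036)),('rodL',(.6257,.0915,.044)),('rodR',(.6101,-.052,.044)),('fl',(.4673,.1621,.036)),('fr',(.4431,-.0862,.036)),('br',(.658,-.1112,.036))):print(n,pr(p))
side=manip.get_calibration('side')
print('side corner',onplane(side,(389,220),.036),onplane(cal,(200+408/4,180+462/4),.036),onplane(cal,(200+720/4,180+338/4),.036),onplane(cal,(200+137/4,180+272/4),.036))
E
```

```text
tcp [241. 307.]
inlet [251. 298.]
exh [379. 384.]
rodL [419. 221.]
rodR [581. 315.]
fl [128. 276.]
fr [401. 463.]
br [721. 338.]
side corner [ 0.44539199 -0.07821115  0.036     ] [ 0.44615358 -0.08827638  0.036     ] [ 0.65762306 -0.11099813  0.036     ] [0.47358957 0.1624868  0.036     ]
```

{"op": "send_rows", "data": {"commands": [{"delta_pos": [0,0,-0.2],"yaw": 0},{"delta_pos": [0,0,-0.2],"yaw": 0},{"delta_pos": [0,0,-0.2],"yaw": 0}]}}

```text
t: 4.05
tcp_pos: [0.4985, 0.1009, 0.0228]
tool_rot: [0.742, 0.67, -0.001, -0.008]
force: [0.8, 0.6, 0.2]
finger_gap: -0.0
```

```bash
python3 -c "
from w import *
im,_,_=shot('w3')
cv2.imwrite('pics/w3c.png',im)"
```

```text
4.05 [0.4985 0.1009 0.0228] q [-0.03  0.68  1.85  0.02  0.62  0.06] gap -0.0 F [0.8 0.6 0.2] yaw 1.469 xaxis [0.102 0.995 0.009]
```

View pics/w3c.png

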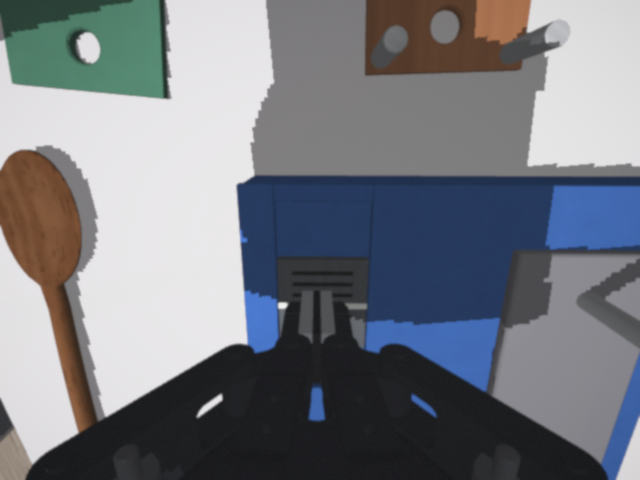

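The tip is centred on the inlet plate just beside its white line, with no contact yet, so the real fingertip sits higher than the reported TCP. I'll keep lowering until I feel force.

{"op": "send_rows", "data": {"commands": [{"delta_pos": [0,0,-0.15],"yaw": 0},{"delta_pos": [0,0,-0.15],"yaw": 0}]}}

```text
t: 4.35
tcp_pos: [0.4984, 0.101, 0.0194]
tool_rot: [0.742, 0.67, -0.001, -0.008]
force: [0.1, -0.1, 0.3]
finger_gap: 0.0
```

{"op": "send_rows", "data": {"commands": [{"delta_pos": [0,0,-0.15],"yaw": 0},{"delta_pos": [0,0,-0.15],"yaw": 0}]}}

```text
t: 4.6
tcp_pos: [0.4984, 0.101, 0.0162]
tool_rot: [0.742, 0.67, -0.001, -0.008]
force: [-0.3, -0.7, 0.3]
finger_gap: -0.001
```

{"op": "send_rows", "data": {"commands": [{"delta_pos": [0,0,-0.15],"yaw": 0}]}}

```text
t: 4.72
tcp_pos: [0.4985, 0.101, 0.0146]
tool_rot: [0.742, 0.67, -0.001, -0.008]
force: [-0.2, -0.2, -0.8]
finger_gap: -0.002
```

{"op": "send_rows", "data": {"commands": [{"delta_pos": [0,0,-0.15],"yaw": 0}]}}

```text
t: 4.85
tcp_pos: [0.4985, 0.101, 0.013]
tool_rot: [0.742, 0.67, -0.001, -0.008]
force: [-0.1, -0.2, 0.6]
finger_gap: 0.001
```

{"op": "send_rows", "data": {"commands": [{"delta_pos": [0,0,-0.15],"yaw": 0}]}}

```text
t: 4.97
tcp_pos: [0.4985, 0.1009, 0.0114]
tool_rot: [0.742, 0.67, -0.001, -0.008]
force: [0.8, 0.5, 4.4]
finger_gap: 0.004
```

{"op": "send_rows", "data": {"commands": [{"delta_pos": [0,0,-0.15],"yaw": 0},{"delta_pos": [-0.05,-0.5,-0.15],"yaw": 0}]}}

```text
t: 5.22
tcp_pos: [0.4981, 0.0965, 0.0112]
tool_rot: [0.742, 0.67, -0.001, -0.008]
force: [-2.4, 2.2, 15.1]
finger_gap: -0.003
```

{"op": "send_rows", "data": {"commands": [{"delta_pos": [-0.03,-0.5,-0.1],"yaw": 0},{"delta_pos": [-0.03,-0.5,-0.1],"yaw": 0}]}}

```text
t: 5.48
tcp_pos: [0.4971, 0.0873, 0.0114]
tool_rot: [0.742, 0.67, -0.0, -0.008]
force: [-1.5, 1.5, 7.7]
finger_gap: -0.001
```

{"op": "send_rows", "data": {"commands": [{"delta_pos": [-0.03,-0.5,-0.1],"yaw": 0},{"delta_pos": [-0.03,-0.5,-0.1],"yaw": 0},{"delta_pos": [-0.05,-0.5,-0.1],"yaw": 0}]}}

```text
t: 5.85
tcp_pos: [0.4959, 0.0735, 0.0113]
tool_rot: [0.743, 0.67, 0.001, -0.009]
force: [-0.2, 6.3, 8.6]
finger_gap: 0.0
```

{"op": "send_rows", "data": {"commands": [{"delta_pos": [-0.03,-0.4,-0.15],"yaw": 0},{"delta_pos": [0,0,4],"yaw": 0}]}}

```text
t: 6.1
tcp_pos: [0.4942, 0.0713, 0.05]
tool_rot: [0.744, 0.669, 0.001, -0.011]
force: [0.2, -0.2, -0.2]
finger_gap: -0.001
```

```bash
python3 st.py; python3 -c "
from h import *
cv2.imwrite('pics/s3.png',cv2.resize(manip.snapshot('scene')[180:320,200:400],None,fx=4,fy=4,interpolation=2))"
```

```text
6.1 [0.4942 0.0713 0.05  ] F [ 0.2 -0.2 -0.2] gap -0.001 yaw 1.465 q [-0.09  0.62  1.87  0.03  0.67 -0.01]
```

View pics/s3.png

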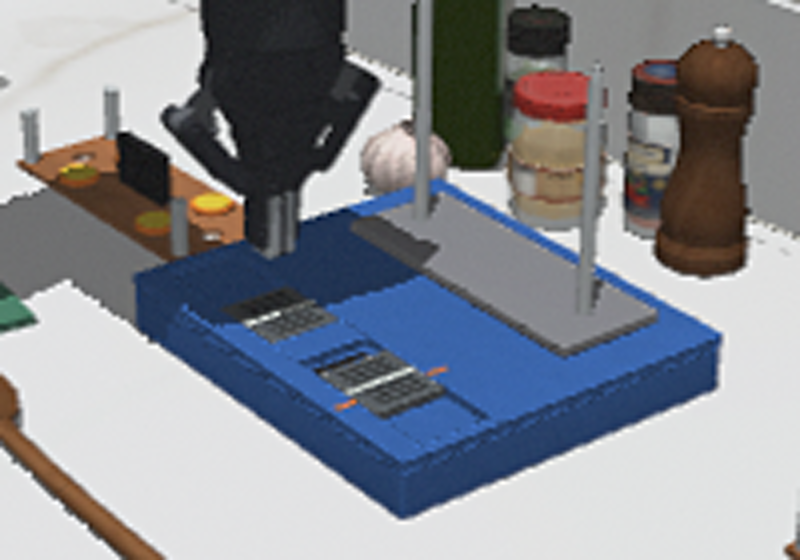

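```bash
python3 - <<'E'
from h import *
cal=manip.get_calibration('scene')
im=cv2.imread('pics/s3.png')
for y,n in((.037,'shut'),(.042,'5mm')):
    p=np.array([.5621,.0260])+np.array([[.9953,.0968],[-.0968,.9953]])@[-.07,y];print(n,p,((proj(cal,[*p,.036])-[200,180])*4).round(0))
print(onplane(cal,(200+275/4,180+314/4),.036))
g=cv2.cvtColor(im,cv2.COLOR_BGR2HSV);m=(g[...,2]>150)&(g[...,1]<60);m[:260]=0;m[360:]=0;m[:,:230]=0;m[:,340:]=0
ys,xs=np.nonzero(m);print(xs.mean(),ys.mean(),len(xs),xs.min(),xs.max())
E
```

```text
shut [0.4960106 0.0696021] [275. 317.]
5mm [0.4964946 0.0745786] [269. 313.]
[0.49822152 0.07197122 0.036     ]
262.11042944785277 318.52147239263803 163 246 279
```

The inlet's white line is now centred at about (275,314), and fully shut predicts (275,317). Next, the exhaust.

{"op": "send_rows", "data": {"commands": [{"delta_pos": [-0.2,-5,0],"yaw": 0},{"delta_pos": [-0.2,-5,-0.5],"yaw": 0},{"delta_pos": [0,0,-2.2],"yaw": 0},{"delta_pos": [0,0,-0.9],"yaw": 0},{"delta_pos": [0,0,-0.15],"yaw": 0}]}}

```text
t: 6.78
tcp_pos: [0.4974, -0.0318, 0.0194]
tool_rot: [0.742, 0.67, 0.007, -0.003]
force: [-0.0, -0.4, 1.1]
finger_gap: 0.005
```

{"op": "send_rows", "data": {"commands": [{"delta_pos": [-0.6,0.2,-0.2],"yaw": 0},{"delta_pos": [0,0,-0.25],"yaw": 0},{"delta_pos": [0,0,-0.15],"yaw": 0}]}}

```text
t: 7.15
tcp_pos: [0.4912, -0.0283, 0.0139]
tool_rot: [0.742, 0.671, 0.008, -0.003]
force: [1.0, -0.0, 0.7]
finger_gap: -0.0
```

{"op": "send_rows", "data": {"commands": [{"delta_pos": [0,0,-0.15],"yaw": 0}]}}

```text
t: 7.28
tcp_pos: [0.4914, -0.0281, 0.0125]
tool_rot: [0.741, 0.671, 0.008, -0.002]
force: [-0.5, -0.2, 0.3]
finger_gap: -0.002
```

{"op": "send_rows", "data": {"commands": [{"delta_pos": [0,0,-0.15],"yaw": 0},{"delta_pos": [0,0,-0.13],"yaw": 0}]}}

```text
t: 7.52
tcp_pos: [0.4916, -0.0281, 0.0112]
tool_rot: [0.741, 0.671, 0.008, -0.002]
force: [-3.3, -0.2, 19.8]
finger_gap: 0.001
```

{"op": "send_rows", "data": {"commands": [{"delta_pos": [0.03,0.5,-0.12],"yaw": 0},{"delta_pos": [0.03,0.5,-0.12],"yaw": 0}]}}

```text
t: 7.78
tcp_pos: [0.4926, -0.0189, 0.0113]
tool_rot: [0.741, 0.671, 0.008, -0.001]
force: [-1.9, -1.7, 9.7]
finger_gap: 0.0
```

{"op": "send_rows", "data": {"commands": [{"delta_pos": [0.04,0.5,-0.12],"yaw": 0},{"delta_pos": [0.04,0.5,-0.12],"yaw": 0}]}}

```text
t: 8.02
tcp_pos: [0.4936, -0.0096, 0.0113]
tool_rot: [0.741, 0.672, 0.008, 0.0]
force: [-2.7, -8.1, 10.4]
finger_gap: 0.004
```

{"op": "send_rows", "data": {"commands": [{"delta_pos": [0.04,0.4,-0.12],"yaw": 0},{"delta_pos": [0,0,4.5],"yaw": 0},{"delta_pos": [0,2,5.5],"yaw": 0},{"delta_pos": [0.5,3,5],"yaw": 0},{"delta_pos": [0.5,4,4],"yaw": 0},{"delta_pos": [0.8,5,3],"yaw": 0},{"delta_pos": [1,6,1],"yaw": 0},{"delta_pos": [1,6,0],"yaw": 0},{"delta_pos": [1,6,0],"yaw": 0},{"delta_pos": [1,4,0],"yaw": 0}]}}

```text
t: 9.28
tcp_pos: [0.5533, 0.3609, 0.2509]
tool_rot: [0.743, 0.669, 0.011, 0.003]
force: [-0.3, -0.1, 1.0]
finger_gap: 0.002
```

{"op": "send_rows", "data": {"commands": [{"delta_pos": [0,0,0],"yaw": 0}], "grip": -1}}

```text
t: 9.4
tcp_pos: [0.5531, 0.3637, 0.2502]
tool_rot: [0.741, 0.671, 0.011, 0.003]
force: [0.1, -0.0, 1.0]
finger_gap: 0.197
```

```bash
python3 w.py w4
```

```text
9.4 [0.5531 0.3637 0.2502] q [0.41 0.53 1.3  0.   1.29 0.51] gap 0.197 F [ 0.1 -0.   1. ] yaw 1.471 xaxis [0.099 0.995 0.013]
```

View pics/w4.png

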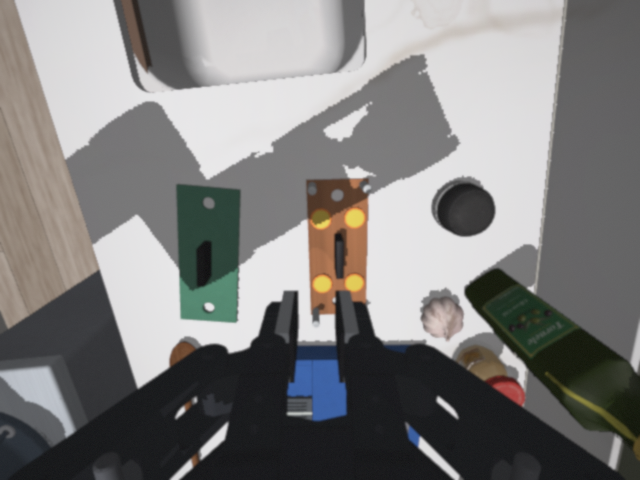

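Tray A is at (338,247) with its fin at (340,255) and holes at (337,195) and (334,300). The cover is at (209,253).

```bash
cat > tr.py <<'E'
from m import *
import sys
def fins(n,z=.039,show=True):
    im,h,cal,T=load(n);V=h[...,2];S=h[...,1]
    m=(V<45)
    out=[]
    for b in big(m):
        a=b.sum()
        if a<60: break
        if a>3000: continue
        c,wh,an,w=rect(b,cal,T,z);
        if 35<wh[0]<75 and wh[1]<35: out.append((c,wh,round(an,1)))
    return out
if __name__=='__main__':
    n=sys.argv[1]
    im,h,cal,T=load(n);H,S,V=h[...,0],h[...,1],h[...,2]
    wd=((H>3)&(H<17)&(S>90)&(V>40)).astype(np.uint8); wd=cv2.morphologyEx(wd,cv2.MORPH_CLOSE,np.ones((5,5)))
    for b in big(wd>0)[:4]:
        r=rect(b,cal,T,.005)
        if b.sum()>800: print('wood',r[0],r[1],round(r[2],1))
    g=big((H>60)&(H<95)&(S>70)&(V<110))
    for b in g[:2]:
        r=rect(b,cal,T,.006)
        if b.sum()>800: print('green',r[0],r[1],round(r[2],1))
    for f in fins(n): print('fin',f)
    for a in sys.argv[2:]:
        x,y,z=map(float,a.split(',')); print(a,onplane(cal,(x,y),z,T)[:2].round(4))
E
python3 tr.py w4 337,195,.005 334,300,.005 209,202,.006 209,307,.006 340,234,.039 340,277,.039
```

```text
wood [577.8 293.7] [181.7  73.3] 85.9
green [415.2 322.7] [138.1  73. ] 78.8
green [819.3 180.4] [71.1 56.4] 130.5
fin (array([416.1, 306.4]), array([57.6, 17.5]), 78.9)
fin (array([714.7, 348.5]), array([55.9, 34.2]), 52.2)
fin (array([801.7, 187.2]), array([38.4, 22.9]), 68.5)
337,195,.005 [0.583  0.3654]
334,300,.005 [0.5673 0.223 ]
209,202,.006 [0.4265 0.3732]
209,307,.006 [0.3985 0.2317]
340,234,.039 [0.5806 0.3257]
340,277,.039 [0.5763 0.2713]
```

{"op": "send_rows", "data": {"commands": [{"delta_pos": [0.5,-1.5,-4],"yaw": 0.006},{"delta_pos": [0.5,-1.5,-4],"yaw": 0.006},{"delta_pos": [0.5,-1.5,-4],"yaw": 0.006},{"delta_pos": [0.5,-1.5,-4],"yaw": 0.006},{"delta_pos": [0.5,-1.5,-2],"yaw": 0.006},{"delta_pos": [0,0,0],"yaw": 0}], "grip": -1}}

```text
t: 10.2
tcp_pos: [0.5756, 0.2757, 0.0669]
tool_rot: [0.734, 0.679, 0.009, 0.003]
force: [-0.8, 0.9, 0.6]
finger_gap: 0.999
```

```bash
python3 st.py
```

```text
10.2 [0.5756 0.2757 0.0669] F [-0.8  0.9  0.6] gap 0.999 yaw 1.494 q [0.27 0.71 1.52 0.   0.89 0.34]
```

{"op": "send_rows", "data": {"commands": [{"delta_pos": [0.2,1.4,-1.5],"yaw": 0},{"delta_pos": [0,0.3,-2.5],"yaw": 0},{"delta_pos": [0,0,-2],"yaw": 0},{"delta_pos": [0,0,-1],"yaw": 0},{"delta_pos": [0,0,0],"yaw": 0}]}}

```text
t: 10.82
tcp_pos: [0.5797, 0.2968, -0.0024]
tool_rot: [0.734, 0.679, 0.013, 0.004]
force: [-1.2, 0.2, 0.7]
finger_gap: 0.998
```

```bash
python3 st.py
```

```text
10.82 [ 0.5797  0.2968 -0.0024] F [-1.2  0.2  0.7] gap 0.998 yaw 1.494 q [0.3  0.82 1.52 0.01 0.77 0.37]
```

{"op": "send_rows", "data": {"commands": [{"delta_pos": [-0.2,-0.3,-0.8],"yaw": 0},{"delta_pos": [0,0,0],"yaw": 0}]}}

```text
t: 11.08
tcp_pos: [0.5782, 0.294, -0.0099]
tool_rot: [0.734, 0.679, 0.014, 0.005]
force: [0.7, -0.5, 0.0]
finger_gap: 0.998
```

{"op": "send_rows", "data": {"commands": [{"delta_pos": [0,0,0],"yaw": 0},{"delta_pos": [0,0,0],"yaw": 0},{"delta_pos": [0,0,0],"yaw": 0},{"delta_pos": [0,0,0],"yaw": 0},{"delta_pos": [0,0,0],"yaw": 0},{"delta_pos": [0,0,0],"yaw": 0}], "grip": 1, "force": 50}}

```text
t: 11.82
tcp_pos: [0.579, 0.294, -0.0077]
tool_rot: [0.734, 0.679, 0.015, 0.005]
force: [0.6, -0.6, -0.1]
finger_gap: 0.102
```

```bash
python3 w.py w5
```

```text
11.825 [ 0.579   0.294  -0.0077] q [0.3  0.83 1.53 0.01 0.75 0.37] gap 0.102 F [ 0.6 -0.6 -0.1] yaw 1.494 xaxis [0.077 0.997 0.015]
```

View pics/w5.png

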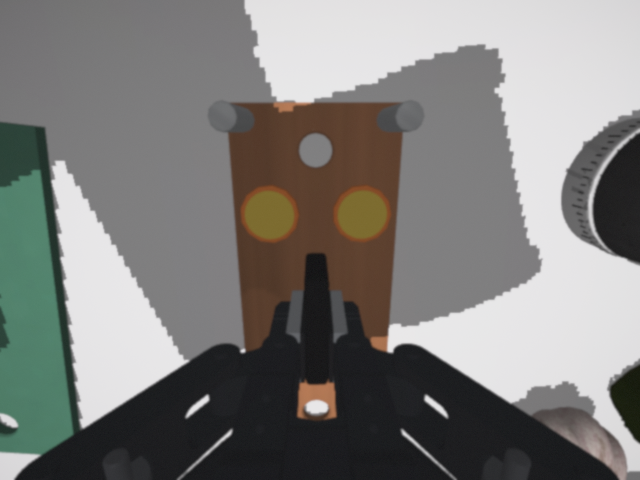

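The tray is gripped mid-fin (gap 0.10), with both holes visible at (316,150) and (316,408). Next I'll refine the rod positions from three views.

```bash
python3 - <<'E'
from m import *
im,h,cal,T=load('w5')
a=onplane(cal,(316,150),.005,T);b=onplane(cal,(316,408),.005,T);print('holes',a,b,'mid',(a+b)/2,'len',np.linalg.norm(a-b))
c=np.array([.5621,.0260]);Rm=np.array([[.9953,.0968],[-.0968,.9953]])
for y in(.072,-.072):
    p0=c+Rm@[.055,y]; res=[]
    for n in('scene','side'):
        cal=manip.get_calibration(n);g=cv2.GaussianBlur(cv2.imread(f'pics/{n}0.png'),(3,3),0).astype(float)
        for z in(.07,.09,.11,.13,.15,.17):
            u=proj(cal,[*p0,z]);r=int(round(u[1]));cs=np.arange(int(u[0])-9,int(u[0])+11)
            row=g[r,cs];S=row.max(1)-row.min(1);res.append((n,z,u.round(1),[int(v) for v in row.mean(1)]))
    for q in res:
        if q[1] in(.09,.13,.17):print(q)
E
```

```text
holes [0.58340983 0.3652205  0.005     ] [0.5723412  0.22324572 0.005     ] mid [0.57787552 0.29423311 0.005     ] len 0.1424055903733478
('scene', 0.09, array([304.1, 217.4]), [198, 208, 206, 209, 213, 213, 210, 208, 181, 139, 122, 126, 143, 159, 150, 134, 107, 63, 34, 30])
('scene', 0.13, array([304.3, 201.4]), [208, 209, 209, 214, 218, 220, 219, 189, 134, 111, 123, 123, 89, 44, 28, 30, 31, 30, 30, 30])
('scene', 0.17, array([304.6, 184.9]), [134, 134, 134, 135, 135, 135, 133, 103, 67, 85, 123, 130, 101, 56, 31, 28, 29, 31, 31, 30])
('side', 0.09, array([309. , 228.5]), [80, 79, 79, 85, 97, 104, 98, 84, 77, 79, 89, 100, 104, 104, 104, 104, 103, 104, 104, 104])
('side', 0.13, array([309.1, 213.9]), [185, 185, 184, 175, 143, 100, 77, 75, 78, 81, 84, 92, 101, 104, 105, 105, 105, 103, 103, 103])
('side', 0.17, array([309.3, 198.8]), [184, 177, 171, 178, 184, 166, 123, 86, 80, 105, 149, 178, 185, 185, 185, 185, 186, 185, 185, 185])
('scene', 0.09, array([345.8, 239.6]), [115, 131, 156, 182, 202, 214, 220, 219, 192, 148, 124, 125, 148, 189, 215, 219, 218, 218, 218, 218])
('scene', 0.13, array([346.6, 222.6]), [97, 96, 93, 93, 96, 99, 100, 97, 101, 116, 128, 125, 110, 107, 148, 200, 221, 218, 174, 95])
('scene', 0.17, array([347.5, 205.1]), [97, 100, 103, 104, 102, 98, 95, 95, 104, 121, 131, 127, 107, 101, 121, 134, 133, 132, 110, 68])
('side', 0.09, array([325.3, 200.2]), [186, 185, 185, 185, 186, 185, 155, 100, 77, 95, 135, 174, 186, 186, 186, 186, 187, 186, 185, 186])
('side', 0.13, array([325.6, 186.4]), [186, 187, 187, 187, 186, 185, 168, 127, 91, 88, 121, 166, 168, 123, 85, 78, 97, 116, 103, 86])
('side', 0.17, array([326. , 172.1]), [186, 186, 186, 187, 187, 177, 139, 94, 80, 105, 150, 180, 186, 186, 186, 186, 186, 187, 187, 186])
```

{"op": "send_rows", "data": {"commands": [{"delta_pos": [0,0,2],"yaw": 0},{"delta_pos": [0,0,4],"yaw": 0},{"delta_pos": [0,0,5],"yaw": 0},{"delta_pos": [0,0,5],"yaw": 0},{"delta_pos": [0,0,4.5],"yaw": 0},{"delta_pos": [0.5,-2,2],"yaw": 0},{"delta_pos": [0.5,-3.5,0.5],"yaw": 0},{"delta_pos": [0.7,-4,0],"yaw": 0},{"delta_pos": [0.8,-4,0],"yaw": 0},{"delta_pos": [0.8,-3,0],"yaw": -0.02}]}}

```text
t: 13.12
tcp_pos: [0.6094, 0.1265, 0.2379]
tool_rot: [0.739, 0.673, 0.018, 0.007]
force: [0.8, 0.2, -2.3]
finger_gap: 0.103
```

```bash
python3 st.py
```

```text
13.12 [0.6094 0.1265 0.2379] F [ 0.8  0.2 -2.3] gap 0.103 yaw 1.478 q [0.02 0.47 1.44 0.01 1.19 0.11]
```

{"op": "send_rows", "data": {"commands": [{"delta_pos": [0.5,-5,0],"yaw": 0},{"delta_pos": [0.2,-3,0],"yaw": 0},{"delta_pos": [0,-0.5,0],"yaw": 0},{"delta_pos": [0,0,0],"yaw": 0}]}}

```text
t: 13.62
tcp_pos: [0.6162, 0.0371, 0.2408]
tool_rot: [0.74, 0.672, 0.019, 0.008]
force: [-1.1, 0.7, -3.5]
finger_gap: 0.102
```

```bash
python3 w.py w6; python3 -c "
from h import *
s=manip.sense();print(s['tool_rot'].round(4),R.from_quat(s['tool_rot']).as_matrix().round(4).tolist())"
```

```text
13.625 [0.6162 0.0371 0.2408] q [-0.13  0.46  1.45  0.02  1.19 -0.04] gap 0.102 F [-1.1  0.7 -3.5] yaw 1.474 xaxis [0.096 0.995 0.017]
[0.7401 0.6722 0.0187 0.0084] [[0.0957, 0.9946, 0.039], [0.9953, -0.0963, 0.0127], [0.0164, 0.0376, -0.9992]]
```

View pics/w6.png

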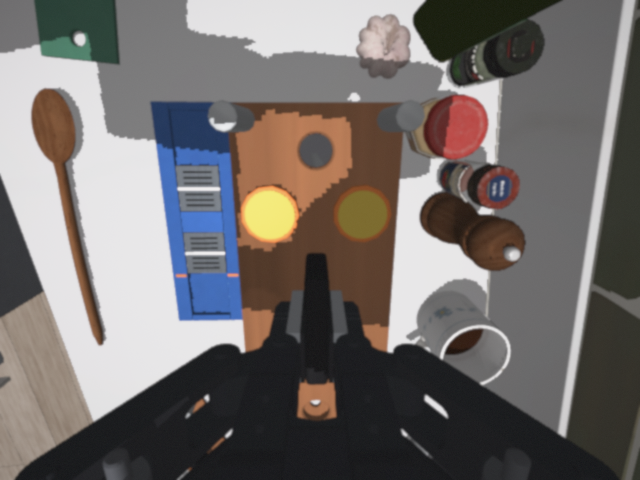

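Both dampers look shut, with lines at (199,188) and (205,253). The rod is not yet visible in the hole at (316,150).

```bash
python3 - <<'E'
from m import *
im,h,cal,T=load('w6')
print('rod tip',proj(cal,(.6257,.0921,.19),T),'foot',proj(cal,(.6257,.0921,.044),T))
zc=.2408+.0127
for u in((316,150),(316,405)):
    o,d=ray(cal,u,T)
    # plate plane: through TCP + ~.0127 back along tool z, normal tool z
    Tt=T@np.linalg.inv(np.array(cal['mount']));n=Tt[:3,2];p0=Tt[:3,3]-n*.0127
    print(o+d*(((p0-o)@n)/(d@n)))
P=lambda u,z=.036:onplane(cal,u,z,T)[:2]
a,b=P((199,188)),P((205,253));o=(P((177,275))+P((232,275)))/2
print('lines',a,b,'dist',np.linalg.norm(a-b),'orange',o,'dist exh-orange',np.linalg.norm(o-b))
cv2.imwrite('pics/w6c.png',cv2.resize(im[110:190,250:390],None,fx=4,fy=4))
E
```

```text
rod tip [320.80601755 170.31231964] foot [313.69421114 155.4203055 ]
[0.62177152 0.10818802 0.25464957]
[ 0.60805215 -0.0325127   0.25230458]
lines [0.49867008 0.06979607] [ 0.49054253 -0.00458605] dist 0.0748248499465573 orange [ 0.48475213 -0.03153443] dist exh-orange 0.02756345190755443
```

{"op": "send_rows", "data": {"commands": [{"delta_pos": [0.35,-1.4,-1],"yaw": 0},{"delta_pos": [0,-0.2,-1],"yaw": 0},{"delta_pos": [0,0,-1],"yaw": 0},{"delta_pos": [0,0,0],"yaw": 0}]}}

```text
t: 14.18
tcp_pos: [0.6187, 0.0235, 0.2077]
tool_rot: [0.739, 0.674, 0.018, 0.007]
force: [-0.4, 0.2, -2.1]
finger_gap: 0.105
```

```bash
python3 w.py w7; python3 - <<'E'
from m import *
im,h,cal,T=load('w7')
print('rod tip',proj(cal,(.6257,.0921,.19),T),'foot',proj(cal,(.6257,.0921,.044),T))
a=im[110:190,250:390];b=im[380:430,270:370]
c=np.zeros((600,560,3),np.uint8);c[:320]=cv2.resize(a,None,fx=4,fy=4);c[340:540,:400]=cv2.resize(b,None,fx=4,fy=4);cv2.imwrite('pics/w7c.png',c)
E
```

```text
14.175 [0.6187 0.0235 0.2077] q [-0.15  0.5   1.48  0.02  1.13 -0.07] gap 0.105 F [-0.4  0.2 -2.1] yaw 1.479 xaxis [0.092 0.996 0.017]
rod tip [317.42693581 151.73525943] foot [311.38287228 143.35638283]
```

View pics/w7c.png

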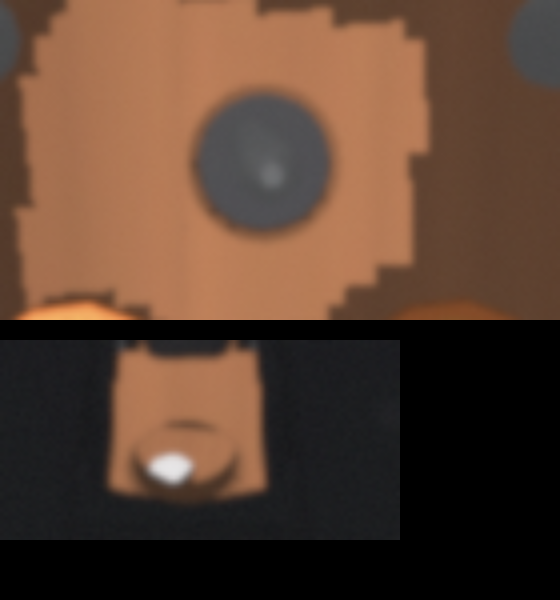

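The rod tip shows inside the left hole at (318.0,153.7), with the hole centre at (315.8,150.5), so it is nearly aligned.

```bash
python3 - <<'E'
from m import *
im,h,cal,T=load('w7')
r=onplane(cal,(318.0,153.7),.189,T);o,d=ray(cal,(315.8,150.5),T)
Tt=T@np.linalg.inv(np.array(cal['mount']));n=Tt[:3,2];p0=Tt[:3,3]-n*.0115
hc=o+d*(((p0-o)@n)/(d@n));print('rod',r,'hole',hc,'delta',r-hc,'hole-tcp',hc-Tt[:3,3])
E
```

```text
rod [0.62594587 0.09100002 0.189     ] hole [0.62399703 0.09439247 0.22037074] delta [ 0.00194884 -0.00339246 -0.03137074] hole-tcp [0.00525103 0.07087978 0.01268307]
```

{"op": "send_rows", "data": {"commands": [{"delta_pos": [0.15,-0.3,-0.5],"yaw": -0.008},{"delta_pos": [0,0,-1],"yaw": 0},{"delta_pos": [0,0,-1],"yaw": 0},{"delta_pos": [0,0,0],"yaw": 0}]}}

```text
t: 14.72
tcp_pos: [0.621, 0.0206, 0.1818]
tool_rot: [0.742, 0.671, 0.019, 0.008]
force: [0.3, 0.2, -1.7]
finger_gap: 0.102
```

```bash
python3 st.py
```

```text
14.72 [0.621  0.0206 0.1818] F [ 0.3  0.2 -1.7] gap 0.102 yaw 1.471 q [-0.16  0.53  1.5   0.02  1.07 -0.07]
```

{"op": "send_rows", "data": {"commands": [{"delta_pos": [-0.03,-0.05,-0.8],"yaw": 0},{"delta_pos": [0,0,-1],"yaw": 0}]}}

```text
t: 14.98
tcp_pos: [0.6216, 0.0199, 0.1637]
tool_rot: [0.742, 0.671, 0.019, 0.009]
force: [0.2, -0.6, -2.5]
finger_gap: 0.108
```

{"op": "send_rows", "data": {"commands": [{"delta_pos": [0,0,-1],"yaw": 0},{"delta_pos": [0,0,-1],"yaw": 0}]}}

```text
t: 15.22
tcp_pos: [0.6215, 0.0199, 0.1422]
tool_rot: [0.742, 0.671, 0.019, 0.009]
force: [0.2, -0.3, -2.5]
finger_gap: 0.102
```

{"op": "send_rows", "data": {"commands": [{"delta_pos": [0,0,-2],"yaw": 0},{"delta_pos": [0,0,-2],"yaw": 0}]}}

```text
t: 15.48
tcp_pos: [0.6222, 0.0198, 0.1011]
tool_rot: [0.742, 0.671, 0.02, 0.01]
force: [-0.4, -0.6, -1.6]
finger_gap: 0.106
```

{"op": "send_rows", "data": {"commands": [{"delta_pos": [-0.1,0,-2],"yaw": 0},{"delta_pos": [0,0,-2],"yaw": 0},{"delta_pos": [0,0,-1],"yaw": 0},{"delta_pos": [0,0,-0.6],"yaw": 0}]}}

```text
t: 15.98
tcp_pos: [0.6206, 0.0199, 0.0407]
tool_rot: [0.742, 0.671, 0.019, 0.009]
force: [-1.1, 0.1, -1.2]
finger_gap: 0.108
```

{"op": "send_rows", "data": {"commands": [{"delta_pos": [0,0,-0.3],"yaw": 0}]}}

```text
t: 16.1
tcp_pos: [0.6208, 0.0199, 0.0376]
tool_rot: [0.742, 0.671, 0.02, 0.009]
force: [0.5, -0.0, -2.2]
finger_gap: 0.102
```

{"op": "send_rows", "data": {"commands": [{"delta_pos": [0,0,-0.2],"yaw": 0}]}}

```text
t: 16.23
tcp_pos: [0.6212, 0.0199, 0.0364]
tool_rot: [0.742, 0.671, 0.02, 0.009]
force: [-1.6, -0.0, 8.1]
finger_gap: 0.106
```

{"op": "send_rows", "data": {"commands": [{"delta_pos": [0,0,-0.15],"yaw": 0}]}}

```text
t: 16.35
tcp_pos: [0.6212, 0.0199, 0.0364]
tool_rot: [0.741, 0.671, 0.02, 0.009]
force: [-3.3, -0.2, 6.6]
finger_gap: 0.102
```

{"op": "send_rows", "data": {"commands": [{"delta_pos": [0,0,0],"yaw": 0},{"delta_pos": [0,0,0],"yaw": 0},{"delta_pos": [0,0,0],"yaw": 0},{"delta_pos": [0,0,2],"yaw": 0},{"delta_pos": [0,0,4],"yaw": 0},{"delta_pos": [0,0,5],"yaw": 0},{"delta_pos": [0,0,5],"yaw": 0},{"delta_pos": [0,0,5],"yaw": 0},{"delta_pos": [-0.5,-2,3],"yaw": 0},{"delta_pos": [-1,-4,1],"yaw": 0}], "grip": -1}}

```text
t: 17.6
tcp_pos: [0.607, -0.039, 0.2954]
tool_rot: [0.74, 0.672, 0.022, 0.011]
force: [-0.2, -0.3, -0.5]
finger_gap: 0.999
```

{"op": "send_rows", "data": {"commands": [{"delta_pos": [-1.5,-5,0],"yaw": 0},{"delta_pos": [-2,-5,0],"yaw": 0},{"delta_pos": [-2,-5,0],"yaw": 0},{"delta_pos": [-2,-4,0],"yaw": 0},{"delta_pos": [-1.5,-2,0],"yaw": 0},{"delta_pos": [-0.5,-1,0],"yaw": 0},{"delta_pos": [0,0,0],"yaw": 0}]}}

```text
t: 18.48
tcp_pos: [0.5095, -0.2681, 0.2981]
tool_rot: [0.741, 0.671, 0.023, 0.015]
force: [0.5, 1.0, -0.2]
finger_gap: 0.998
```

```bash
python3 w.py w8; python3 -c "
from h import *
s=manip.sense();print(s['tool_rot'].round(4))"; python3 tr.py w8
```

```text
18.475 [ 0.5095 -0.2681  0.2981] q [-0.7   0.35  1.48  0.04  1.28 -0.62] gap 0.998 F [ 0.5  1.  -0.2] yaw 1.473 xaxis [0.097 0.995 0.014]
[0.7403 0.6717 0.0232 0.0151]
wood [ 412.8 -316.5] [181.7  74.6] 102.7
wood [ 577.3 -331. ] [182.   73.6] 77.0
fin (array([ 418.7, -311. ]), array([49.9, 11.4]), 104.5)
fin (array([ 574.5, -326.6]), array([52.4, 12. ]), 77.6)
```

View pics/w8.png

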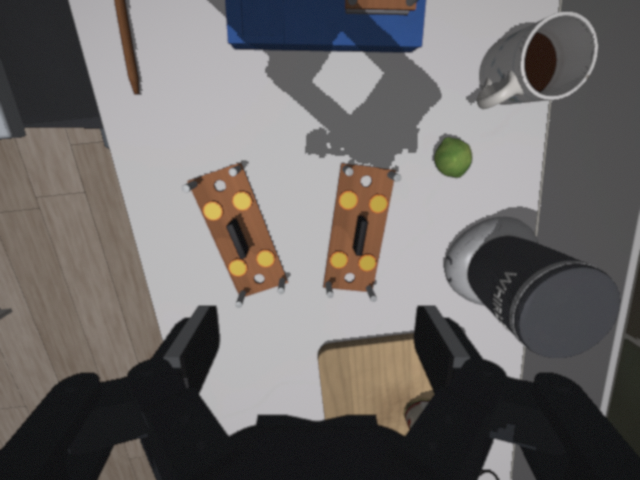

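Both trays measure cleanly: B at (577,-331) mm, 77°, and C at (413,-316.5) mm, 103°, with plates close to 184x76 mm. Going for B.

{"op": "send_rows", "data": {"commands": [{"delta_pos": [0.9,-0.8,-3],"yaw": -0.016},{"delta_pos": [0.9,-0.8,-4],"yaw": -0.016},{"delta_pos": [0.9,-0.8,-4],"yaw": -0.016},{"delta_pos": [0.9,-0.8,-4],"yaw": -0.016},{"delta_pos": [0.9,-0.8,-4],"yaw": -0.016},{"delta_pos": [0.9,-0.8,-3],"yaw": -0.016},{"delta_pos": [0.8,-0.7,-2],"yaw": -0.016},{"delta_pos": [0.4,-0.3,-1],"yaw": -0.016},{"delta_pos": [0,0,0],"yaw": 0}]}}

```text
t: 19.65
tcp_pos: [0.5867, -0.315, 0.0418]
tool_rot: [0.778, 0.628, 0.024, 0.019]
force: [0.0, -1.0, 1.0]
finger_gap: 1.001
```

```bash
python3 st.py
```

```text
19.65 [ 0.5867 -0.315   0.0418] F [ 0. -1.  1.] gap 1.001 yaw 1.358 q [-0.68  0.76  1.49  0.05  0.84 -0.5 ]
```

{"op": "send_rows", "data": {"commands": [{"delta_pos": [-0.6,-1,-1],"yaw": -0.014},{"delta_pos": [-0.2,-0.5,-1.5],"yaw": 0},{"delta_pos": [0,0,-1.5],"yaw": 0},{"delta_pos": [0,0,-0.8],"yaw": 0},{"delta_pos": [0,0,-0.3],"yaw": 0}]}}

```text
t: 20.27
tcp_pos: [0.5784, -0.3312, -0.0101]
tool_rot: [0.783, 0.622, 0.025, 0.021]
force: [0.3, 0.6, -0.3]
finger_gap: 1.004
```

```bash
python3 w.py w9; python3 tr.py w9
```

```text
20.275 [ 0.5784 -0.3312 -0.0101] q [-0.71  0.84  1.5   0.06  0.75 -0.52] gap 1.004 F [ 0.3  0.6 -0.3] yaw 1.343 xaxis [0.226 0.974 0.012]
wood [ 578.1 -327.1] [173.8  75.3] 77.1
wood [ 443.7 -327.2] [99.1 51.4] 61.9
fin (array([ 578. , -325.1]), array([59. , 10.1]), 77.8)
```

{"op": "send_rows", "data": {"commands": [{"delta_pos": [0,0,0],"yaw": 0},{"delta_pos": [0,0,0],"yaw": 0},{"delta_pos": [0,0,0],"yaw": 0},{"delta_pos": [0,0,0],"yaw": 0},{"delta_pos": [0,0,0],"yaw": 0},{"delta_pos": [0,0,0],"yaw": 0}], "grip": 1}}

```text
t: 21.08
tcp_pos: [0.5782, -0.3311, -0.0072]
tool_rot: [0.782, 0.622, 0.024, 0.021]
force: [-0.5, -0.4, -2.1]
finger_gap: 0.103
```

```bash
python3 w.py w10; cat > hole.py <<'E'
# find the far hole of the held tray near pixel (316,150); print its tool-frame position on the plate
from m import *
import sys
def hole(n,grip_back):
    im,h,cal,T=load(n);H,S,V=h[...,0],h[...,1],h[...,2]
    roi=np.zeros(H.shape,bool);roi[120:185,280:350]=1
    col=((H>3)&(H<17)&(S>80))|((H>55)&(H<95)&(S>60))
    bs=[b for b in big(roi&~col) if 200<b.sum()<1200]
    b=bs[0];c=cv2.findContours(b.astype(np.uint8),0,2)[0][0];(u,v),(w_,h_),_=cv2.fitEllipse(c)
    Tt=T@np.linalg.inv(np.array(cal['mount']));n_=Tt[:3,2];p0=Tt[:3,3]-n_*grip_back
    o,d=ray(cal,(u,v),T);p=o+d*(((p0-o)@n_)/(d@n_))
    print('hole px',round(u,1),round(v,1),'size',round(w_,1),round(h_,1),'world',p.round(4),'off',(p-Tt[:3,3]).round(4))
    return p
if __name__=='__main__': hole(sys.argv[1],float(sys.argv[2]))
E
python3 hole.py w10 .0127; python3 hole.py w7 .0127;python3 hole.py w5 .0127; python3 tr.py w10
```

```text
21.075 [ 0.5782 -0.3311 -0.0072] q [-0.71  0.84  1.5   0.06  0.75 -0.52] gap 0.103 F [-0.5 -0.4 -2.1] yaw 1.345 xaxis [0.224 0.975 0.012]
hole px 315.0 149.6 size 34.0 34.9 world [ 0.5922 -0.261   0.0062] off [0.014  0.0701 0.0134]
hole px 315.4 150.0 size 31.9 33.0 world [0.6238 0.0947 0.2216] off [0.0051 0.0712 0.0139]
hole px 315.2 149.8 size 34.2 35.2 world [0.583  0.3654 0.006 ] off [0.004  0.0714 0.0137]
wood [ 582.8 -303.4] [126.3  76.3] 76.9
wood [ 440.2 -342.6] [135.8  64.6] 61.9
wood [ 561.3 -395.5] [28.2 23.2] 79.7
```

{"op": "send_rows", "data": {"commands": [{"delta_pos": [0,0,2],"yaw": 0},{"delta_pos": [0,0,4],"yaw": 0},{"delta_pos": [0,0,5],"yaw": 0},{"delta_pos": [0,0,5],"yaw": 0},{"delta_pos": [0,0,4.5],"yaw": 0},{"delta_pos": [0,0,3],"yaw": 0},{"delta_pos": [0,0,1],"yaw": 0}]}}

```text
t: 22.0
tcp_pos: [0.577, -0.329, 0.2485]
tool_rot: [0.782, 0.622, 0.025, 0.021]
force: [-0.4, -0.8, -2.4]
finger_gap: 0.104
```

```bash
python3 st.py
```

```text
22.0 [ 0.577  -0.329   0.2485] F [-0.4 -0.8 -2.4] gap 0.104 yaw 1.345 q [-0.71  0.52  1.33  0.04  1.24 -0.49]
```

{"op": "send_rows", "data": {"commands": [{"delta_pos": [0.5,3,0],"yaw": 0.015},{"delta_pos": [0.5,4.5,0],"yaw": 0.015},{"delta_pos": [0.5,4.5,0],"yaw": 0.015},{"delta_pos": [0.5,4.5,0],"yaw": 0.015},{"delta_pos": [0.5,4.5,0],"yaw": 0.015},{"delta_pos": [0.5,4.5,0],"yaw": 0.015},{"delta_pos": [0.5,4,0],"yaw": 0.015},{"delta_pos": [0.3,2,0],"yaw": 0.015},{"delta_pos": [0,1,0],"yaw": 0},{"delta_pos": [0,0,0],"yaw": 0}]}}

```text
t: 23.25
tcp_pos: [0.6092, 0.0056, 0.2414]
tool_rot: [0.743, 0.668, 0.022, 0.015]
force: [-0.3, 0.3, -1.6]
finger_gap: 0.105
```

```bash
python3 st.py
```

```text
23.25 [0.6092 0.0056 0.2414] F [-0.3  0.3 -1.6] gap 0.105 yaw 1.465 q [-0.18  0.45  1.48  0.02  1.17 -0.08]
```

{"op": "send_rows", "data": {"commands": [{"delta_pos": [0.8,1,-1],"yaw": 0.005},{"delta_pos": [0.3,0.3,-1.2],"yaw": 0},{"delta_pos": [0,0,-1],"yaw": 0},{"delta_pos": [0,0,0],"yaw": 0}]}}

```text
t: 23.75
tcp_pos: [0.6207, 0.0159, 0.2059]
tool_rot: [0.743, 0.669, 0.021, 0.014]
force: [0.1, -0.3, -1.7]
finger_gap: 0.107
```

```bash
python3 w.py w11; python3 hole.py w11 .0127; python3 - <<'E'
from m import *
im,h,cal,T=load('w11')
print('rod tip px expected',proj(cal,(.6259,.0910,.189),T))
g=cv2.cvtColor(im,6)[135:165,300:332].astype(int);g=cv2.GaussianBlur(g.astype(np.float32),(3,3),0);y,x=np.unravel_index(np.argmax(np.where(cv2.circle(np.zeros(g.shape,np.uint8),(16,15),12,1,-1)>0,g,0)),g.shape);print('bright',x+300,y+135,g.max())
E
```

```text
23.75 [0.6207 0.0159 0.2059] q [-0.16  0.5   1.49  0.02  1.11 -0.06] gap 0.107 F [ 0.1 -0.3 -1.7] yaw 1.466 xaxis [0.105 0.994 0.012]
rod tip px expected [310.6901444 139.3229225]
bright 311 140 226.125Traceback (most recent call last):
  File "hole.py", line 14, in <module>
    if __name__=='__main__': hole(sys.argv[1],float(sys.argv[2]))
                             ~~~~^^^^^^^^^^^^^^^^^^^^^^^^^^^^^^^^
  File "hole.py", line 9, in hole
    b=bs[0];c=cv2.findContours(b.astype(np.uint8),0,2)[0][0];(u,v),(w_,h_),_=cv2.fitEllipse(c)
      ~~^^^
IndexError: list index out of range
```

```bash
cat > dl.py <<'E'
from m import *
import sys
def dl(n,u,v,gb=.0127):
    im,h,cal,T=load(n);Tt=T@np.linalg.inv(np.array(cal['mount']));n_=Tt[:3,2];p0=Tt[:3,3]-n_*gb
    o,d=ray(cal,(u,v),T);p=o+d*(((p0-o)@n_)/(d@n_))
    print('hole',p.round(4),'move cm',((np.array([.6259,.0910])-p[:2])*100).round(2))
dl(sys.argv[1],float(sys.argv[2]),float(sys.argv[3]))
E
python3 dl.py w11 315 149.6; python3 dl.py w7 315.4 150
```

```text
hole [0.6263 0.0873 0.2194] move cm [-0.04  0.37]
hole [0.6238 0.0947 0.2216] move cm [ 0.21 -0.37]
```

{"op": "send_rows", "data": {"commands": [{"delta_pos": [-0.03,0.35,-0.5],"yaw": 0.003},{"delta_pos": [0,0,-1],"yaw": 0},{"delta_pos": [0,0,-1],"yaw": 0}]}}

```text
t: 24.18
tcp_pos: [0.6218, 0.0192, 0.1816]
tool_rot: [0.742, 0.67, 0.023, 0.016]
force: [-0.2, -0.7, -1.3]
finger_gap: 0.107
```

{"op": "send_rows", "data": {"commands": [{"delta_pos": [0,0,-1],"yaw": 0},{"delta_pos": [0,0,-1],"yaw": 0}]}}

```text
t: 24.42
tcp_pos: [0.6216, 0.0192, 0.1599]
tool_rot: [0.742, 0.67, 0.022, 0.016]
force: [0.8, -0.1, -1.9]
finger_gap: 0.101
```

{"op": "send_rows", "data": {"commands": [{"delta_pos": [-0.1,0,-2],"yaw": 0},{"delta_pos": [0,0,-2],"yaw": 0},{"delta_pos": [0,0,-2],"yaw": 0},{"delta_pos": [0,0,-1],"yaw": 0}]}}

```text
t: 24.92
tcp_pos: [0.6207, 0.0191, 0.0862]
tool_rot: [0.742, 0.67, 0.022, 0.016]
force: [0.4, 0.3, -1.3]
finger_gap: 0.104
```

{"op": "send_rows", "data": {"commands": [{"delta_pos": [-0.1,0,-0.4],"yaw": 0},{"delta_pos": [0,0,-0.3],"yaw": 0}]}}

```text
t: 25.18
tcp_pos: [0.6198, 0.0191, 0.0785]
tool_rot: [0.742, 0.67, 0.022, 0.016]
force: [0.4, 0.1, -1.2]
finger_gap: 0.102
```

{"op": "send_rows", "data": {"commands": [{"delta_pos": [0,0,-0.2],"yaw": 0}]}}

```text
t: 25.3
tcp_pos: [0.6202, 0.019, 0.0772]
tool_rot: [0.742, 0.67, 0.023, 0.016]
force: [-0.3, -0.7, 5.3]
finger_gap: 0.108
```

{"op": "send_rows", "data": {"commands": [{"delta_pos": [0,0,-0.15],"yaw": 0}]}}

```text
t: 25.42
tcp_pos: [0.6203, 0.019, 0.0771]
tool_rot: [0.742, 0.67, 0.023, 0.016]
force: [-2.6, -0.7, 8.2]
finger_gap: 0.104
```

{"op": "send_rows", "data": {"commands": [{"delta_pos": [0,0,0],"yaw": 0},{"delta_pos": [0,0,0],"yaw": 0},{"delta_pos": [0,0,0],"yaw": 0},{"delta_pos": [0,0,2],"yaw": 0},{"delta_pos": [0,0,4],"yaw": 0},{"delta_pos": [0,0,5],"yaw": 0},{"delta_pos": [0,0,5],"yaw": 0},{"delta_pos": [-0.5,-1,3],"yaw": 0},{"delta_pos": [-1.5,-3,1],"yaw": 0},{"delta_pos": [-2,-4,0],"yaw": 0.03}], "grip": -1}}

```text
t: 26.68
tcp_pos: [0.5819, -0.0606, 0.2852]
tool_rot: [0.73, 0.683, 0.026, 0.019]
force: [-0.0, 0.6, -0.6]
finger_gap: 1.004
```

{"op": "send_rows", "data": {"commands": [{"delta_pos": [-3,-5,0],"yaw": 0.04},{"delta_pos": [-3,-4,0],"yaw": 0.04},{"delta_pos": [-3,-4,0],"yaw": 0.04},{"delta_pos": [-3,-3,0],"yaw": 0.04},{"delta_pos": [-3,-3,0],"yaw": 0.04},{"delta_pos": [-2,-1,0],"yaw": 0.04},{"delta_pos": [0,0,0],"yaw": 0.03}]}}

```text
t: 27.55
tcp_pos: [0.406, -0.2696, 0.2866]
tool_rot: [0.629, 0.777, 0.028, 0.019]
force: [-0.3, 0.0, 0.2]
finger_gap: 1.004
```

```bash
python3 w.py w12; python3 tr.py w12; python3 -c "
from h import *
print(manip.sense()['tool_rot'].round(3))"
```

```text
27.55 [ 0.406  -0.2696  0.2866] q [-0.86  0.22  1.69  0.07  1.2  -1.09] gap 1.004 F [-0.3  0.   0.2] yaw 1.78 xaxis [-0.208  0.978  0.006]
wood [ 412.1 -316.5] [182.   73.3] 103.0
wood [654.4 -19.5] [115.9  84.7] 174.7
fin (array([735.2, -19.2]), array([47.5, 24.5]), 119.5)
fin (array([ 809.6, -139.3]), array([41.1, 15. ]), 98.5)
fin (array([ 412.3, -311.9]), array([53.1,  6.5]), 103.9)
[0.628 0.777 0.028 0.019]
```

{"op": "send_rows", "data": {"commands": [{"delta_pos": [0,-0.6,-3],"yaw": 0.008},{"delta_pos": [0,-0.6,-4],"yaw": 0.008},{"delta_pos": [0,-0.6,-4],"yaw": 0},{"delta_pos": [0,-0.6,-4],"yaw": 0},{"delta_pos": [0,-0.6,-4],"yaw": 0},{"delta_pos": [0,-0.4,-3],"yaw": 0},{"delta_pos": [0,-0.3,-1.5],"yaw": 0},{"delta_pos": [0,-0.2,-1],"yaw": 0},{"delta_pos": [0,0,0],"yaw": 0}]}}

```text
t: 28.72
tcp_pos: [0.4178, -0.3082, 0.037]
tool_rot: [0.618, 0.785, 0.029, 0.027]
force: [-0.3, -0.0, 0.7]
finger_gap: 1.003
```

```bash
python3 st.py
```

```text
28.73 [ 0.4178 -0.3082  0.037 ] F [-0.3 -0.   0.7] gap 1.003 yaw 1.807 q [-0.89  0.65  1.87  0.12  0.58 -1.23]
```

{"op": "send_rows", "data": {"commands": [{"delta_pos": [-0.3,-0.6,-1],"yaw": -0.01},{"delta_pos": [-0.1,-0.2,-1.5],"yaw": 0},{"delta_pos": [0,0,-1.2],"yaw": 0},{"delta_pos": [0,0,-0.7],"yaw": 0},{"delta_pos": [0,0,-0.3],"yaw": 0}]}}

```text
t: 29.35
tcp_pos: [0.4145, -0.3181, -0.0111]
tool_rot: [0.623, 0.782, 0.028, 0.029]
force: [-0.6, 0.1, -0.1]
finger_gap: 0.999
```

```bash
python3 st.py
```

```text
29.35 [ 0.4145 -0.3181 -0.0111] F [-0.6  0.1 -0.1] gap 0.999 yaw 1.796 q [-0.91  0.74  1.88  0.15  0.47 -1.27]
```

{"op": "send_rows", "data": {"commands": [{"delta_pos": [0,0,0],"yaw": 0},{"delta_pos": [0,0,0],"yaw": 0},{"delta_pos": [0,0,0],"yaw": 0},{"delta_pos": [0,0,0],"yaw": 0},{"delta_pos": [0,0,0],"yaw": 0},{"delta_pos": [0,0,0],"yaw": 0}], "grip": 1}}

```text
t: 30.1
tcp_pos: [0.4136, -0.3184, -0.0085]
tool_rot: [0.622, 0.782, 0.027, 0.03]
force: [-1.5, -0.2, 0.5]
finger_gap: 0.107
```

```bash
python3 w.py w13; python3 hole.py w13 .0127
```

```text
30.1 [ 0.4136 -0.3184 -0.0085] q [-0.91  0.74  1.89  0.15  0.48 -1.27] gap 0.107 F [-1.5 -0.2  0.5] yaw 1.798 xaxis [-0.225  0.974 -0.012]
hole px 315.0 145.5 size 35.3 36.2 world [ 0.395  -0.2469  0.0032] off [-0.0187  0.0715  0.0117]
```

{"op": "send_rows", "data": {"commands": [{"delta_pos": [0,0,2],"yaw": 0},{"delta_pos": [0,0,4],"yaw": 0},{"delta_pos": [0,0,5],"yaw": 0},{"delta_pos": [0,0,5],"yaw": 0},{"delta_pos": [0,0,4.5],"yaw": 0},{"delta_pos": [0.5,1,3.5],"yaw": -0.02},{"delta_pos": [2,3,1],"yaw": -0.03},{"delta_pos": [2.5,4,0],"yaw": -0.03},{"delta_pos": [2.5,4,0],"yaw": -0.03},{"delta_pos": [2.5,4,0],"yaw": -0.04}]}}

```text
t: 31.4
tcp_pos: [0.5135, -0.1545, 0.2485]
tool_rot: [0.683, 0.729, 0.026, 0.032]
force: [0.1, 0.0, -0.7]
finger_gap: 0.107
```

{"op": "send_rows", "data": {"commands": [{"delta_pos": [2.5,4,0],"yaw": -0.04},{"delta_pos": [2.5,4,0],"yaw": -0.04},{"delta_pos": [2,3.5,0],"yaw": -0.04},{"delta_pos": [1,2,0],"yaw": -0.03},{"delta_pos": [0.5,1,0],"yaw": -0.02},{"delta_pos": [0,0,0],"yaw": 0}]}}

```text
t: 32.15
tcp_pos: [0.599, 0.0014, 0.245]
tool_rot: [0.743, 0.669, 0.022, 0.031]
force: [0.3, 0.2, -0.6]
finger_gap: 0.105
```

```bash
python3 st.py; python3 -c "
from h import *
print(manip.sense()['tool_rot'].round(3))"
```

```text
32.15 [0.599  0.0014 0.245 ] F [ 0.3  0.2 -0.6] gap 0.105 yaw 1.466 q [-0.18  0.42  1.52 -0.    1.13 -0.08]
[0.743 0.669 0.022 0.031]
```

{"op": "send_rows", "data": {"commands": [{"delta_pos": [1.4,1.2,-1],"yaw": 0.003},{"delta_pos": [0.5,0.4,-1.2],"yaw": 0},{"delta_pos": [0,0,-1],"yaw": 0},{"delta_pos": [0,0,0],"yaw": 0}]}}

```text
t: 32.65
tcp_pos: [0.6178, 0.0171, 0.209]
tool_rot: [0.742, 0.67, 0.021, 0.03]
force: [0.4, -0.5, -0.9]
finger_gap: 0.103
```

```bash
python3 w.py w14; python3 dl.py w14 315 145.5; python3 - <<'E'
from m import *
im,h,cal,T=load('w14')
print('rod tip px expected',proj(cal,(.6259,.0910,.189),T))
cv2.imwrite('pics/w14c.png',cv2.resize(im[110:190,250:390],None,fx=4,fy=4))
E
```

```text
32.65 [0.6178 0.0171 0.209 ] q [-0.15  0.49  1.51 -0.01  1.08 -0.04] gap 0.103 F [ 0.4 -0.5 -0.9] yaw 1.468 xaxis [ 0.102  0.995 -0.009]
hole [0.6232 0.0905 0.2209] move cm [0.27 0.05]
rod tip px expected [315.76158655 140.13674677]
```

View pics/w14c.png

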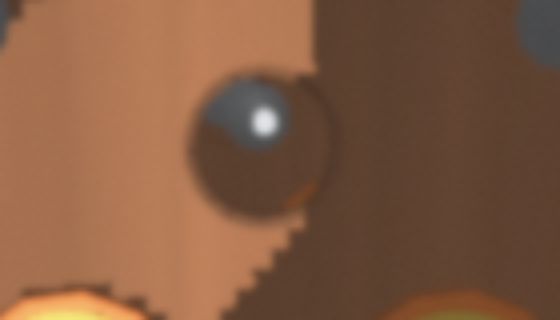

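The rod tip is at (316,140.5), where expected, inside the hole centred at (315.5,146.5). Lowering with a small shift.

{"op": "send_rows", "data": {"commands": [{"delta_pos": [0.2,0.1,-0.5],"yaw": 0},{"delta_pos": [0,0,-1],"yaw": 0},{"delta_pos": [0,0,-1],"yaw": 0}]}}

```text
t: 33.08
tcp_pos: [0.6212, 0.0173, 0.1848]
tool_rot: [0.742, 0.669, 0.022, 0.032]
force: [-0.3, -0.3, -1.2]
finger_gap: 0.105
```

{"op": "send_rows", "data": {"commands": [{"delta_pos": [0,0,-1],"yaw": 0},{"delta_pos": [0,0,-1],"yaw": 0}]}}

```text
t: 33.33
tcp_pos: [0.6209, 0.0172, 0.1631]
tool_rot: [0.742, 0.669, 0.022, 0.031]
force: [-0.3, -0.1, -1.2]
finger_gap: 0.108
```

{"op": "send_rows", "data": {"commands": [{"delta_pos": [0,0.1,-1.5],"yaw": 0},{"delta_pos": [0,0,-1.2],"yaw": 0},{"delta_pos": [0,0,-0.8],"yaw": 0}]}}

```text
t: 33.7
tcp_pos: [0.6204, 0.0184, 0.1249]
tool_rot: [0.742, 0.669, 0.021, 0.031]
force: [0.4, 0.3, 0.0]
finger_gap: 0.107
```

{"op": "send_rows", "data": {"commands": [{"delta_pos": [0,0,-0.4],"yaw": 0}]}}

```text
t: 33.83
tcp_pos: [0.6202, 0.0185, 0.12]
tool_rot: [0.742, 0.669, 0.021, 0.03]
force: [-0.0, 0.5, -1.2]
finger_gap: 0.108
```

{"op": "send_rows", "data": {"commands": [{"delta_pos": [0,0,-0.2],"yaw": 0}]}}

```text
t: 33.95
tcp_pos: [0.6203, 0.0185, 0.1178]
tool_rot: [0.742, 0.669, 0.021, 0.03]
force: [0.1, 0.7, -1.7]
finger_gap: 0.107
```

{"op": "send_rows", "data": {"commands": [{"delta_pos": [0,0,-0.15],"yaw": 0}]}}

```text
t: 34.08
tcp_pos: [0.6205, 0.0184, 0.117]
tool_rot: [0.742, 0.669, 0.021, 0.031]
force: [-2.1, 0.1, 7.4]
finger_gap: 0.107
```

{"op": "send_rows", "data": {"commands": [{"delta_pos": [0,0,-0.12],"yaw": 0}]}}

```text
t: 34.2
tcp_pos: [0.6205, 0.0185, 0.1171]
tool_rot: [0.742, 0.669, 0.021, 0.031]
force: [-3.0, 0.5, 6.4]
finger_gap: 0.11
```

{"op": "send_rows", "data": {"commands": [{"delta_pos": [0,0,0],"yaw": 0},{"delta_pos": [0,0,0],"yaw": 0},{"delta_pos": [0,0,0],"yaw": 0},{"delta_pos": [0,0,2],"yaw": 0},{"delta_pos": [0,0,4],"yaw": 0},{"delta_pos": [0,0,5],"yaw": 0},{"delta_pos": [0,0,5],"yaw": 0},{"delta_pos": [-1.5,2,1],"yaw": 0},{"delta_pos": [-2.5,4,0],"yaw": 0},{"delta_pos": [-2.5,5,0],"yaw": -0.01}], "grip": -1}}

```text
t: 35.45
tcp_pos: [0.5546, 0.1284, 0.2911]
tool_rot: [0.748, 0.663, 0.022, 0.032]
force: [1.2, 1.5, 0.4]
finger_gap: 0.997
```

{"op": "send_rows", "data": {"commands": [{"delta_pos": [-2.5,5,0],"yaw": -0.015},{"delta_pos": [-2.5,5,0],"yaw": -0.015},{"delta_pos": [-2.5,5,0],"yaw": -0.015},{"delta_pos": [-2.5,5,0],"yaw": -0.015},{"delta_pos": [-2,3,0],"yaw": -0.015},{"delta_pos": [-1,1,0],"yaw": -0.015},{"delta_pos": [0,0,0],"yaw": 0}]}}

```text
t: 36.33
tcp_pos: [0.4061, 0.3787, 0.2827]
tool_rot: [0.775, 0.631, 0.013, 0.029]
force: [-0.1, -0.0, -0.2]
finger_gap: 0.998
```

```bash
python3 w.py w15; python3 tr.py w15;  python3 -c "
from h import *
print(manip.sense()['tool_rot'].round(3))"
```

```text
36.325 [0.4061 0.3787 0.2827] q [ 0.58  0.34  1.53 -0.06  1.24  0.8 ] gap 0.998 F [-0.1 -0.  -0.2] yaw 1.366 xaxis [ 0.204  0.979 -0.017]
wood [ 666.7 -217.4] [148.   76.6] 108.2
wood [679.7  37.7] [141.  58.] 132.9
wood [335.1  87.5] [189.   40.1] 76.7
wood [800.6 -24.2] [122.6  55.4] 133.8
green [420.2 352. ] [78.6 70.8] 79.2
green [841.  184.5] [77.6 49.2] 143.1
[0.775 0.631 0.013 0.029]
```

```bash
python3 - <<'E'
from m import *
im,h,cal,T=load('w15');H,S,V=h[...,0],h[...,1],h[...,2]
m=((H>55)&(H<100)&(S>60)).astype(np.uint8);m[:,420:]=0
m=cv2.morphologyEx(m,cv2.MORPH_CLOSE,np.ones((9,9)))
for b in big(m>0)[:2]:
    r=rect(b,cal,T,.006);ys,xs=np.nonzero(b);print(b.sum(),xs.min(),xs.max(),ys.min(),ys.max(),r[0],r[1],r[2])
E
```

```text
6428 291 346 175 300 [411.1 301.8] [181.2  73. ] 78.97724151611328
1 20 20 437 437 [-129.7   81. ] [0. 0.] 0.0
```

View pics/w15.png

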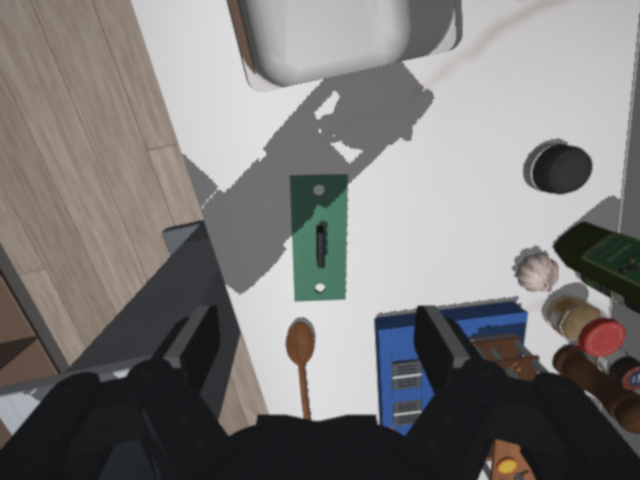

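The cover is at (320,238) in the image, which is (411,302) mm at 79°, and it hasn't moved. Grasping it.

{"op": "send_rows", "data": {"commands": [{"delta_pos": [0,-0.9,-3],"yaw": 0.008},{"delta_pos": [0,-0.9,-4],"yaw": 0.008},{"delta_pos": [0,-0.9,-4],"yaw": 0},{"delta_pos": [0,-0.9,-4],"yaw": 0},{"delta_pos": [0,-0.9,-4],"yaw": 0},{"delta_pos": [0,-0.8,-3],"yaw": 0},{"delta_pos": [0,-0.6,-1.5],"yaw": 0},{"delta_pos": [0,-0.3,-1],"yaw": 0},{"delta_pos": [0,0,0],"yaw": 0}]}}

```text
t: 37.5
tcp_pos: [0.4104, 0.3072, 0.0302]
tool_rot: [0.773, 0.634, 0.014, 0.03]
force: [0.0, 0.1, -0.1]
finger_gap: 1.002
```

```bash
python3 st.py;  python3 -c "
from h import *
print(manip.sense()['tool_rot'].round(3))"
```

```text
37.5 [0.4104 0.3072 0.0302] F [ 0.   0.1 -0.1] gap 1.002 yaw 1.373 q [ 0.46  0.66  1.87 -0.1   0.57  0.73]
[0.773 0.634 0.014 0.03 ]
```

{"op": "send_rows", "data": {"commands": [{"delta_pos": [0.2,-0.5,-1],"yaw": 0.006},{"delta_pos": [0.1,-0.1,-1.2],"yaw": 0},{"delta_pos": [0,0,-1],"yaw": 0},{"delta_pos": [0,0,-0.5],"yaw": 0},{"delta_pos": [0,0,0],"yaw": 0}]}}

```text
t: 38.12
tcp_pos: [0.4153, 0.3018, -0.0079]
tool_rot: [0.771, 0.636, 0.016, 0.03]
force: [-0.0, 0.5, -0.3]
finger_gap: 1.003
```

```bash
python3 st.py
```

```text
38.12 [ 0.4153  0.3018 -0.0079] F [-0.   0.5 -0.3] gap 1.003 yaw 1.38 q [ 0.44  0.74  1.89 -0.11  0.47  0.73]
```

{"op": "send_rows", "data": {"commands": [{"delta_pos": [-0.15,-0.1,-0.1],"yaw": 0},{"delta_pos": [0,0,0],"yaw": 0},{"delta_pos": [0,0,0],"yaw": 0},{"delta_pos": [0,0,0],"yaw": 0},{"delta_pos": [0,0,0],"yaw": 0},{"delta_pos": [0,0,0],"yaw": 0},{"delta_pos": [0,0,0],"yaw": 0}], "grip": 1}}

```text
t: 39.0
tcp_pos: [0.4127, 0.3015, -0.0063]
tool_rot: [0.771, 0.636, 0.017, 0.03]
force: [0.0, -0.5, -1.5]
finger_gap: 0.106
```

```bash
python3 w.py w16; python3 hole.py w16 .012
```

```text
39.0 [ 0.4127  0.3015 -0.0063] q [ 0.44  0.73  1.89 -0.11  0.47  0.73] gap 0.106 F [ 0.  -0.5 -1.5] yaw 1.379 xaxis [ 0.191  0.982 -0.012]
hole px 315.0 150.0 size 35.2 35.7 world [0.4244 0.3722 0.0047] off [0.0117 0.0707 0.011 ]
```

{"op": "send_rows", "data": {"commands": [{"delta_pos": [0,0,2],"yaw": 0},{"delta_pos": [0,0,4],"yaw": 0},{"delta_pos": [0,0,5],"yaw": 0},{"delta_pos": [0,0,5],"yaw": 0},{"delta_pos": [0,0,4.5],"yaw": 0},{"delta_pos": [0.5,-0.8,3.5],"yaw": 0},{"delta_pos": [2,-2.5,1],"yaw": 0.01},{"delta_pos": [2.5,-3.5,0],"yaw": 0.01},{"delta_pos": [2.5,-3.5,0],"yaw": 0.01},{"delta_pos": [2.5,-3.5,0],"yaw": 0.01}]}}

```text
t: 40.3
tcp_pos: [0.5115, 0.1595, 0.2483]
tool_rot: [0.756, 0.654, 0.015, 0.03]
force: [1.7, -0.8, -2.0]
finger_gap: 0.102
```

{"op": "send_rows", "data": {"commands": [{"delta_pos": [2.5,-3.5,0],"yaw": 0.01},{"delta_pos": [2.5,-3.5,0],"yaw": 0.01},{"delta_pos": [2,-2.5,0],"yaw": 0.01},{"delta_pos": [1,-1.5,0],"yaw": 0.01},{"delta_pos": [0.5,-0.5,0],"yaw": 0},{"delta_pos": [0,0,0],"yaw": 0}]}}

```text
t: 41.05
tcp_pos: [0.5982, 0.0365, 0.2436]
tool_rot: [0.744, 0.668, 0.013, 0.027]
force: [-1.1, 0.5, -1.5]
finger_gap: 0.106
```

```bash
python3 st.py;  python3 -c "
from h import *
print(manip.sense()['tool_rot'].round(3))"
```

```text
41.05 [0.5982 0.0365 0.2436] F [-1.1  0.5 -1.5] gap 0.106 yaw 1.463 q [-0.12  0.43  1.5  -0.02  1.15 -0.  ]
[0.744 0.668 0.013 0.027]
```

{"op": "send_rows", "data": {"commands": [{"delta_pos": [1.4,-1.2,-1],"yaw": 0.003},{"delta_pos": [0.5,-0.4,-1.2],"yaw": 0.003},{"delta_pos": [0,0,-1],"yaw": 0},{"delta_pos": [0,0,0],"yaw": 0}]}}

```text
t: 41.55
tcp_pos: [0.6167, 0.0216, 0.2081]
tool_rot: [0.741, 0.671, 0.012, 0.026]
force: [-0.4, -0.5, -2.1]
finger_gap: 0.106
```

```bash
python3 w.py w17; python3 dl.py w17 315 150; python3 hole.py w17 .012; python3 - <<'E'
from m import *
im,h,cal,T=load('w17')
print('rod tip px expected',proj(cal,(.6259,.0910,.189),T))
g=cv2.GaussianBlur(cv2.cvtColor(im,6),(3,3),0);m=np.zeros(g.shape,np.uint8);cv2.circle(m,(315,150),13,255,-1);print(cv2.minMaxLoc(g,m))
E
```

```text
41.55 [0.6167 0.0216 0.2081] q [-0.14  0.49  1.49 -0.02  1.1  -0.03] gap 0.106 F [-0.4 -0.5 -2.1] yaw 1.471 xaxis [ 0.099  0.995 -0.017]
hole [0.6219 0.0932 0.2195] move cm [ 0.4  -0.22]
hole px 315.1 150.2 size 33.7 34.4 world [0.6219 0.093  0.2188] off [0.0053 0.0715 0.0107]
rod tip px expected [320.04080445 148.50726851]
(66.0, 219.0, (307, 148), (319, 148))
```

{"op": "send_rows", "data": {"commands": [{"delta_pos": [0.3,-0.2,-0.5],"yaw": 0},{"delta_pos": [0,0,-0.7],"yaw": 0},{"delta_pos": [0,0,-0.7],"yaw": 0}]}}

```text
t: 41.98
tcp_pos: [0.6209, 0.0198, 0.19]
tool_rot: [0.741, 0.671, 0.013, 0.027]
force: [-0.6, -0.1, -2.2]
finger_gap: 0.106
```

{"op": "send_rows", "data": {"commands": [{"delta_pos": [0,0,-0.7],"yaw": 0},{"delta_pos": [0,0,-0.7],"yaw": 0}]}}

```text
t: 42.22
tcp_pos: [0.6208, 0.0198, 0.175]
tool_rot: [0.741, 0.671, 0.013, 0.027]
force: [-0.1, -0.4, -2.2]
finger_gap: 0.104
```

{"op": "send_rows", "data": {"commands": [{"delta_pos": [0,0,-0.6],"yaw": 0},{"delta_pos": [0,0,-0.4],"yaw": 0}]}}

```text
t: 42.48
tcp_pos: [0.6204, 0.0199, 0.1638]
tool_rot: [0.741, 0.671, 0.013, 0.027]
force: [0.3, -0.5, -0.9]
finger_gap: 0.11
```

{"op": "send_rows", "data": {"commands": [{"delta_pos": [0,0,-0.2],"yaw": 0}]}}

```text
t: 42.6
tcp_pos: [0.6204, 0.0199, 0.1614]
tool_rot: [0.741, 0.671, 0.013, 0.027]
force: [0.6, 0.9, -1.2]
finger_gap: 0.105
```

{"op": "send_rows", "data": {"commands": [{"delta_pos": [0,0,-0.15],"yaw": 0}]}}

```text
t: 42.72
tcp_pos: [0.6205, 0.0198, 0.16]
tool_rot: [0.741, 0.671, 0.013, 0.027]
force: [-0.9, -0.6, 2.7]
finger_gap: 0.108
```

{"op": "send_rows", "data": {"commands": [{"delta_pos": [0,0,-0.12],"yaw": 0}]}}

```text
t: 42.85
tcp_pos: [0.6207, 0.0198, 0.1598]
tool_rot: [0.741, 0.671, 0.013, 0.027]
force: [-2.1, 0.5, 7.5]
finger_gap: 0.103
```

{"op": "send_rows", "data": {"commands": [{"delta_pos": [0,0,0],"yaw": 0},{"delta_pos": [0,0,0],"yaw": 0},{"delta_pos": [0,0,0],"yaw": 0},{"delta_pos": [0,0,2],"yaw": 0},{"delta_pos": [0,0,4],"yaw": 0},{"delta_pos": [0,0,4],"yaw": 0},{"delta_pos": [-2,1,2],"yaw": 0},{"delta_pos": [-4,2,0],"yaw": 0},{"delta_pos": [-4,2,0],"yaw": 0},{"delta_pos": [0,0,0],"yaw": 0}], "grip": -1}}

```text
t: 44.1
tcp_pos: [0.5191, 0.0705, 0.2836]
tool_rot: [0.741, 0.671, 0.014, 0.029]
force: [0.2, 0.6, 0.6]
finger_gap: 1.0
```

```bash
python3 st.py; python3 -c "
from h import *
a=manip.snapshot('scene')[150:310,200:400];b=manip.snapshot('side')[160:300,260:420]
c=np.zeros((600,800,3),np.uint8);c[:400,:400]=0
A=cv2.resize(a,(480,384),interpolation=2);B=cv2.resize(b,(320,280),interpolation=2);c[:384,:480]=A;c[:280,480:]=B;cv2.imwrite('pics/chk.png',c[:384])"
```

```text
44.1 [0.5191 0.0705 0.2836] F [0.2 0.6 0.6] gap 1.0 yaw 1.471 q [-0.07  0.28  1.63 -0.02  1.18  0.04]
```

View pics/chk.png

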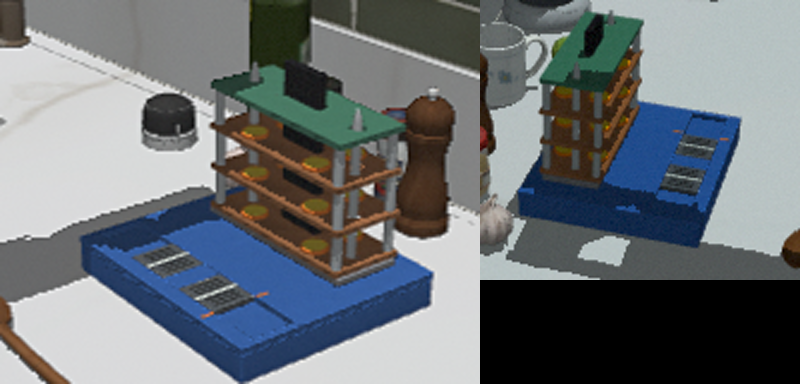

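The stack is level: three trays with the green cover on top, rod tips through its holes, both dampers still shut. Next, open the inlet.

{"op": "send_rows", "data": {"commands": [{"delta_pos": [-0.4,0,-3],"yaw": 0},{"delta_pos": [-0.4,0,-4],"yaw": 0},{"delta_pos": [-0.4,0,-4],"yaw": 0},{"delta_pos": [-0.4,0,-4],"yaw": 0},{"delta_pos": [-0.4,0,-3.5],"yaw": 0},{"delta_pos": [-0.4,0,-2],"yaw": 0},{"delta_pos": [-0.2,0,-1],"yaw": 0},{"delta_pos": [0,0,0],"yaw": 0}], "grip": 1}}

```text
t: 45.2
tcp_pos: [0.512, 0.0633, 0.0625]
tool_rot: [0.743, 0.668, 0.021, 0.037]
force: [0.1, -0.9, -0.3]
finger_gap: 0.001
```

{"op": "send_rows", "data": {"commands": [{"delta_pos": [-1.2,0.3,-1],"yaw": 0},{"delta_pos": [-0.5,0.1,-1.5],"yaw": 0},{"delta_pos": [0,0,-1],"yaw": 0},{"delta_pos": [0,0,-0.4],"yaw": 0}]}}

```text
t: 45.7
tcp_pos: [0.502, 0.0662, 0.026]
tool_rot: [0.743, 0.667, 0.026, 0.042]
force: [-0.3, -0.4, 0.3]
finger_gap: 0.0
```

```bash
python3 st.py
```

```text
45.7 [0.502  0.0662 0.026 ] F [-0.3 -0.4  0.3] gap 0.0 yaw 1.462 q [-0.08  0.66  1.94 -0.05  0.45  0.07]
```

{"op": "send_rows", "data": {"commands": [{"delta_pos": [-0.2,0,-0.6],"yaw": 0},{"delta_pos": [-0.1,0,-0.4],"yaw": 0}]}}

```text
t: 45.95
tcp_pos: [0.5004, 0.0661, 0.0162]
tool_rot: [0.743, 0.667, 0.027, 0.043]
force: [0.3, 0.2, 0.0]
finger_gap: -0.005
```

{"op": "send_rows", "data": {"commands": [{"delta_pos": [0,0,-0.2],"yaw": 0}]}}

```text
t: 46.08
tcp_pos: [0.5004, 0.066, 0.014]
tool_rot: [0.743, 0.667, 0.027, 0.043]
force: [-0.5, 0.3, -0.4]
finger_gap: 0.0
```

{"op": "send_rows", "data": {"commands": [{"delta_pos": [0,0,-0.15],"yaw": 0}]}}

```text
t: 46.2
tcp_pos: [0.5005, 0.066, 0.0125]
tool_rot: [0.743, 0.667, 0.027, 0.043]
force: [0.7, 0.6, 0.9]
finger_gap: -0.005
```

{"op": "send_rows", "data": {"commands": [{"delta_pos": [0,0,-0.15],"yaw": 0}]}}

```text
t: 46.32
tcp_pos: [0.5006, 0.066, 0.0116]
tool_rot: [0.743, 0.667, 0.027, 0.043]
force: [-2.8, 0.0, 18.2]
finger_gap: 0.002
```

{"op": "send_rows", "data": {"commands": [{"delta_pos": [0.02,0.4,-0.12],"yaw": 0},{"delta_pos": [0.03,0.5,-0.11],"yaw": 0}]}}

```text
t: 46.58
tcp_pos: [0.5015, 0.0745, 0.0119]
tool_rot: [0.743, 0.667, 0.027, 0.044]
force: [-2.1, -0.7, 10.4]
finger_gap: 0.001
```

{"op": "send_rows", "data": {"commands": [{"delta_pos": [0.05,0.6,-0.11],"yaw": 0},{"delta_pos": [0.05,0.6,-0.11],"yaw": 0},{"delta_pos": [0.05,0.6,-0.11],"yaw": 0}]}}

```text
t: 46.95
tcp_pos: [0.5034, 0.0921, 0.0119]
tool_rot: [0.743, 0.667, 0.028, 0.046]
force: [-1.7, -1.3, 9.4]
finger_gap: 0.002
```

{"op": "send_rows", "data": {"commands": [{"delta_pos": [0.03,0.6,-0.11],"yaw": 0},{"delta_pos": [0.03,0.6,-0.11],"yaw": 0},{"delta_pos": [0.03,0.6,-0.11],"yaw": 0}]}}

```text
t: 47.32
tcp_pos: [0.5053, 0.1099, 0.0119]
tool_rot: [0.742, 0.668, 0.029, 0.047]
force: [-1.3, -1.9, 8.7]
finger_gap: 0.0
```

{"op": "send_rows", "data": {"commands": [{"delta_pos": [0.03,0.6,-0.11],"yaw": 0},{"delta_pos": [0.03,0.5,-0.11],"yaw": 0}]}}

```text
t: 47.58
tcp_pos: [0.5065, 0.1208, 0.0119]
tool_rot: [0.742, 0.668, 0.03, 0.049]
force: [-1.7, -2.7, 9.8]
finger_gap: -0.003
```

{"op": "send_rows", "data": {"commands": [{"delta_pos": [0.03,0.4,-0.11],"yaw": 0}]}}

```text
t: 47.7
tcp_pos: [0.5073, 0.1242, 0.0119]
tool_rot: [0.742, 0.668, 0.03, 0.05]
force: [-1.7, -5.7, 8.9]
finger_gap: -0.002
```

{"op": "send_rows", "data": {"commands": [{"delta_pos": [0.02,0.4,-0.12],"yaw": 0},{"delta_pos": [0,0,3],"yaw": 0},{"delta_pos": [-0.3,-3,1],"yaw": 0},{"delta_pos": [-0.4,-4,0],"yaw": 0},{"delta_pos": [-0.4,-4,0],"yaw": 0},{"delta_pos": [-0.3,-2,0],"yaw": 0},{"delta_pos": [0,0,0],"yaw": 0}]}}

```text
t: 48.58
tcp_pos: [0.4955, -0.0058, 0.0545]
tool_rot: [0.74, 0.669, 0.032, 0.053]
force: [-0.1, 0.0, 0.4]
finger_gap: -0.002
```

```bash
python3 st.py
```

```text
48.58 [ 0.4955 -0.0058  0.0545] F [-0.1  0.   0.4] gap -0.002 yaw 1.469 q [-0.23  0.59  1.98 -0.02  0.46 -0.12]
```

{"op": "send_rows", "data": {"commands": [{"delta_pos": [-0.3,0,-1.5],"yaw": 0},{"delta_pos": [-0.3,0,-1.2],"yaw": 0},{"delta_pos": [-0.1,0,-0.6],"yaw": 0},{"delta_pos": [0,0,-0.3],"yaw": 0}]}}

```text
t: 49.08
tcp_pos: [0.4895, -0.0036, 0.0182]
tool_rot: [0.74, 0.67, 0.033, 0.054]
force: [0.6, 0.2, 0.2]
finger_gap: -0.006
```

{"op": "send_rows", "data": {"commands": [{"delta_pos": [0,0,-0.2],"yaw": 0}]}}

```text
t: 49.2
tcp_pos: [0.4898, -0.0033, 0.0162]
tool_rot: [0.74, 0.67, 0.033, 0.054]
force: [-0.2, -0.2, -0.2]
finger_gap: -0.002
```

{"op": "send_rows", "data": {"commands": [{"delta_pos": [0,0,-0.15],"yaw": 0}]}}

```text
t: 49.32
tcp_pos: [0.4901, -0.0032, 0.0148]
tool_rot: [0.739, 0.67, 0.033, 0.054]
force: [0.4, 0.2, -0.0]
finger_gap: -0.0
```

{"op": "send_rows", "data": {"commands": [{"delta_pos": [0,0,-0.15],"yaw": 0}]}}

```text
t: 49.45
tcp_pos: [0.4903, -0.0031, 0.0135]
tool_rot: [0.739, 0.67, 0.033, 0.054]
force: [0.7, -0.5, -0.1]
finger_gap: 0.001
```

{"op": "send_rows", "data": {"commands": [{"delta_pos": [0,0,-0.15],"yaw": 0}]}}

```text
t: 49.58
tcp_pos: [0.4905, -0.0032, 0.0121]
tool_rot: [0.739, 0.67, 0.033, 0.054]
force: [-0.5, 0.5, 7.4]
finger_gap: 0.001
```

{"op": "send_rows", "data": {"commands": [{"delta_pos": [0,0,-0.11],"yaw": 0}]}}

```text
t: 49.7
tcp_pos: [0.4905, -0.0032, 0.0119]
tool_rot: [0.739, 0.67, 0.034, 0.055]
force: [-3.3, 0.8, 16.6]
finger_gap: -0.001
```

{"op": "send_rows", "data": {"commands": [{"delta_pos": [-0.05,-0.5,-0.1],"yaw": 0},{"delta_pos": [-0.05,-0.5,-0.1],"yaw": 0},{"delta_pos": [-0.05,-0.5,-0.1],"yaw": 0}]}}

```text
t: 50.08
tcp_pos: [0.489, -0.0177, 0.0121]
tool_rot: [0.739, 0.67, 0.035, 0.056]
force: [-1.5, 2.3, 10.3]
finger_gap: 0.001
```

{"op": "send_rows", "data": {"commands": [{"delta_pos": [-0.05,-0.5,-0.1],"yaw": 0},{"delta_pos": [-0.05,-0.5,-0.1],"yaw": 0}]}}

```text
t: 50.32
tcp_pos: [0.4881, -0.0276, 0.0121]
tool_rot: [0.739, 0.67, 0.035, 0.057]
force: [-0.9, 2.3, 10.2]
finger_gap: 0.0
```

{"op": "send_rows", "data": {"commands": [{"delta_pos": [-0.03,-0.3,-0.1],"yaw": 0},{"delta_pos": [0,0,3],"yaw": 0},{"delta_pos": [0,0,5],"yaw": 0},{"delta_pos": [-0.5,2,5],"yaw": 0},{"delta_pos": [-0.5,4,5],"yaw": 0},{"delta_pos": [-0.5,4,4],"yaw": 0},{"delta_pos": [0,3,2],"yaw": 0},{"delta_pos": [0,1,0],"yaw": 0},{"delta_pos": [0,0,0],"yaw": 0}]}}

```text
t: 51.45
tcp_pos: [0.4711, 0.1104, 0.2577]
tool_rot: [0.741, 0.668, 0.037, 0.058]
force: [0.4, 0.1, 0.2]
finger_gap: -0.001
```

```bash
python3 w.py w18; python3 - <<'E'
from m import *
im,h,cal,T=load('w18');P=lambda u:onplane(cal,u,.036,T)[:2]
c=np.array([.5621,.0260])
for n,y in(('inlet open',.092),('exh half',-.0645),('corner',0)):
    p=c+np.array([[.9953,.0968],[-.0968,.9953]])@[-.07,y];print(n,p,proj(cal,[*p,.036],T))
s=manip.snapshot('scene');cs=manip.get_calibration('scene')
cv2.imwrite('pics/s18.png',s)
A=im[:480,:640];B=cv2.resize(s[210:310,215:335],(360,300),interpolation=2)
o=np.zeros((480,800,3),np.uint8)
u=proj(cal,[.494,.03,.036],T).astype(int);print(u)
x0=max(0,min(640-220,u[0]-110));y0=max(0,min(480-200,u[1]-100));print(x0,y0)
o[:400,:440]=cv2.resize(im[y0:y0+200,x0:x0+220],None,fx=2,fy=2);o[:300,440:]=B;cv2.imwrite('pics/fin.png',o)
E
```

```text
51.45 [0.4711 0.1104 0.2577] q [ 0.03  0.22  1.8  -0.05  0.99  0.15] gap -0.001 F [0.4 0.1 0.2] yaw 1.466 xaxis [ 0.104  0.994 -0.022]
inlet open [0.5013346 0.1243436] [315.36808687 180.97198734]
exh half [ 0.4861854  -0.03142085] [316.05538653 301.30487908]
corner [0.492429 0.032776] [315.79307285 255.37882148]
[317 257]
207 157
```

View pics/fin.png

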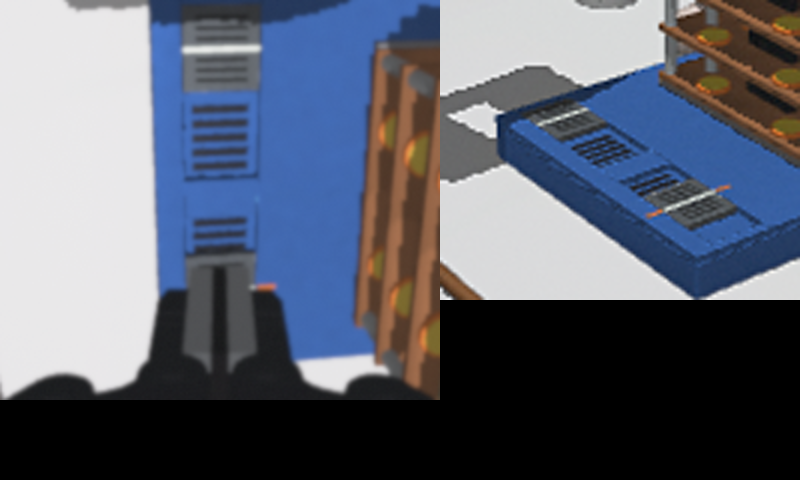

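The inlet's line is at (317,181), where fully open is predicted at (315,181). In the scene view, the exhaust's white line lies on the orange line. The robot is clear of everything, so I'm handing in.

```bash
python3 -c "
from station import manip
print(manip.sign_off(), manip.sense()['t'])"
```

```text
the job is handed in; nothing more can be done
the job is handed in; nothing more can be done
```

The dryer is set up and handed in at about 51.5 s of robot time; the hand-in gave no verdict.

**What I did:** I slid both dampers shut, then lowered all three trays and the green cover down the rods one at a time. After that I opened the inlet fully and the exhaust to half.

**What the last checks showed:**
- **Dampers shut:** both reached their stops, and their white lines measured 74.8 mm apart against 74 mm for fully shut.
- **Stack:** each piece touched down within about 2 mm of its expected height. A picture after the cover went on shows it level on the rods, with the dampers still shut. Its tilt and sideways position were judged only by eye.
- **Inlet:** it reached its stop, and its white line is within about 2 pixels of where fully open should put it.
- **Exhaust:** its white line lies on the orange line in the scene camera. The gripper hid that line from the wrist camera, so only one view confirms it.
- **Bystanders:** I saw none move, but I did not measure them again.

**What disagreed:**
- **Fingertip position:** the real fingertip is about 24 mm short of the reported tool point. I found this by touch and corrected for it.
- **Tool tilt:** the tool leaned more as the run went on, to about 0.07 rad with the last tray and 0.13 rad at the end. The trays and cover settled level once released.
- **Press force:** pressing on the dampers briefly reached 16–20 N, over the suggested 15 N.

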